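Stow glass shades behind a clamped follower

TASK

Stow all the loose glass lamp shades in the storage rack: loosen the clamp knob, slide the sprung follower back, stand the shades upright in one close row against the rack's end cheek, then bring the follower up until its sprung pad is lightly pressed in against the row (not bottomed) and tighten the knob. They are thin glass, so grip them lightly and set them down softly, and leave the other things on the shelf alone.

Things in the scene. Friction and masses are not known exactly. Their poses are not given: they have to be found in the camera images.
- rack: fixed wooden storage rack, board 150 x 430 x 18 mm. Origin on the shelf, mid channel; x across the channel (away from robot), y along it to the end cheek, z up. Channel: felt floor at z 18 mm, x -37 to +37 mm, between a 6 mm front strip (top z 40 mm) and an aluminium rail (x 37 to 67 mm, top z 42 mm). Cheek at the +y end: inner face y +190 mm, top z 76 mm. The follower on the rail faces the cheek.
- follower (a joint): slide of the follower on the rail, m: 0 = right back, grows to 0.262 towards the cheek. Grey saddle block 60 mm long, 44 wide, top z 63 mm, with an arm across the channel and a sprung pad ahead of it. Clear channel from free pad to cheek = 310 mm - joint. Slides with about 2 N when loose; held against some 25 N when clamped. May be drawn along by the knob or pushed at the block.
- clamp_knob (a joint): angle of the clamp knob, rad: 0 = loose, at its stop; tightens clockwise seen from above, to 1.5 = tight, at its stop. Below 0.35 the follower slides freely, above 1.05 it is clamped. Turns with under 0.15 N m and stays where left. At 0 the grip bar lies along the rail (rack y), at 1.5 nearly across it.
- knob_grip (a point): the clamp knob on top of the follower's block: a black upright grip bar 44 mm long, 12 wide, 20 high on a 13 mm boss. This point is on its axis, 24 mm above the block's top, 8 mm below the bar's top, at rack x +55 mm, y -180 mm + follower joint; z up, y along the bar.
- pad (a joint): how far the follower's sprung pad is pressed in, m: 0 = free, 0.016 = bottomed. Spring about 0.6 N per mm. Lightly pressed means about 2 to 13 mm (1.5 and 13.5 mm are the limits).
- pad_face (a point): centre of the pad's felt face (52 mm wide, 36 high), 60 mm nearer the cheek than the knob's axis when not pressed in; y points along the channel towards the cheek, z up.
- shade1_mid (a point): opal white glass lamp shade, all alike: tumbler 60 mm in diameter, 90 tall over its domed top (sides straight up to 60 mm), metal ring at its open foot, 0.09 kg. Stands foot down. Thin glass: a grip of about 5 N holds it; over 15 N on a finger, or from the pad, or being banged down cracks it. This point is on its axis, 45 mm above its foot; z up along the axis. None if absent in this start.
- shade2_mid (a point): opal white glass lamp shade, all alike: tumbler 60 mm in diameter, 90 tall over its domed top (sides straight up to 60 mm), metal ring at its open foot, 0.09 kg. Stands foot down. Thin glass: a grip of about 5 N holds it; over 15 N on a finger, or from the pad, or being banged down cracks it. This point is on its axis, 45 mm above its foot; z up along the axis. None if absent in this start.
- shade3_mid (a point): opal white glass lamp shade, all alike: tumbler 60 mm in diameter, 90 tall over its domed top (sides straight up to 60 mm), metal ring at its open foot, 0.09 kg. Stands foot down. Thin glass: a grip of about 5 N holds it; over 15 N on a finger, or from the pad, or being banged down cracks it. This point is on its axis, 45 mm above its foot; z up along the axis. None if absent in this start.
- shade4_mid (a point): opal white glass lamp shade, all alike: tumbler 60 mm in diameter, 90 tall over its domed top (sides straight up to 60 mm), metal ring at its open foot, 0.09 kg. Stands foot down. Thin glass: a grip of about 5 N holds it; over 15 N on a finger, or from the pad, or being banged down cracks it. This point is on its axis, 45 mm above its foot; z up along the axis. None if absent in this start.
- bulb: bystander: amber glass globe bulb (80 mm) in a white lampholder foot 76 mm in diameter, 134 mm tall; origin under its centre. Leave alone.
- battery_box: bystander: blue plastic battery box 72 x 102 x 52 mm; origin under its centre. Leave alone.
- torch: bystander: silver aluminium torch 115 mm tall, 40 mm head, standing on its head; origin under its centre. Leave alone.
Things that resemble listed ones, but are neither listed nor needed, are in the scene too. What is shaped like the part that bears shade1_mid but red is not meant. What is shaped like the part that bears shade3_mid but pink is not meant.

How it is judged:
By the outcome, as a careful person would: the job done as asked, in the order asked, and still so for the second after the job is handed in, with the robot touching nothing.
Of shade1, shade2, shade3, shade4 only 2 to 4 are there at a start; the rules pass over those that are not, and their reading is None.
At some moment in a run one of shade1, shade2, shade3, shade4 may be knocked a few centimetres aside while the robot is not near it.
It also fails if it takes over 210 s, if anything falls off the work surface, if the arm or the gripper's body presses on something with over 40 N, if the wrist force passes 120 N, or if a joint passes its speed limit or range.

ROBOT

A 6-joint arm with a two-finger parallel gripper is mounted at the origin on the work surface. World frame = base frame: x ahead of the robot, y to its left, z up, the work surface at z = 0. Lengths are in m, angles in rad, forces in N, time in s.
With the tool pointing down it reaches from about 0.35 to 0.85 m from the base axis. Payload 8.1 kg.
Tool frame: the origin (TCP) lies on the mounting face of the last link; the fingertips stand 186 mm ahead of it and the grasp point (between the pads) lies 167 mm ahead of it; y points along the fingers, x is the direction in which the jaws open and shut, and the axes are right-handed (so a half turn about y gives the same grasp; the last joint's range is limited). The gripper opens to 93 mm and grips with 3 to 60 N. Pads are 15 mm wide; open, the fingers measure 128 mm over their backs; the gripper's body (75 mm by 188 mm) begins 65 mm behind the grasp point.
Start: joints at [-0.085, 0.13, 1.488, -0, 1.523, -0.085], TCP at [0.6, 0, 0.405] pointing down, gripper open.
Joint ranges: [-2.96, 2.96], [-0.89, 2.26], [0.02, 2.5], [-1.34, 4.48], [0, 2.73], [-2.66, 2.66]. Speed limits (rad/s): [2.39, 2.39, 2.79, 3.14, 3.14, 3.14].

INTERFACE

Orientations are given as a rotation vector (axis times angle).
In Python, from plant import robot, imaging gives the robot as it stands.
- The arm moves only by the shell command python3 -m inch 'ROWS' [OPENING] [FORCE]. ROWS is JSON, a list of rows, each an object of numbers: "x", "y", "z": the shift along the tool's x, y, z in mm; "twist": the turn about the tool's y in rad. In form: [{"x": .., "y": .., "z": .., "twist": ..}, ...]. A call has 1 to 12 rows; each row shifts and turns the commanded pose from where the row before left it, along the tool's axes as they then stand; what a row does not reach is not made up. A row lasts 1/10 s, in which the tool goes at most 50 mm and 8.59 degrees, less where a joint would pass 70% of its speed; a pose out of reach is approached as far as the arm can. A call with a gripper value outside its range is refused whole. OPENING is the gripper command: -1 is shut, 1 is fully open, values between are in proportion, set as the call begins (- or left out, the last holds). The fingers move at their own pace and stop on an object; FORCE is the grip in N (left out, the last holds). Time passes only in rows, so rows that do not move let the fingers close. It gives the time, the measured TCP pose, the force and the opening at its end, in the units of the state.
- robot.read_state(): the state, without advancing time (a new reading comes with each control period).
- imaging.read_camera(name): name is "scene" or "side" or "wrist"; returns a dict with "color" (400x640x3 uint8, red, green, blue), "depth" (400x640 float32, m along the optical axis (not along the pixel's ray), 0 where there is no reading), "fx", "fy", "cx", "cy" (pixels), "rvec" (rotation vector, rad) and "tvec" (3), from world to camera coordinates, as OpenCV has them; the wrist camera has in their place "tool_from_camera" (4x4, takes a point from camera to tool coordinates, whose origin is the TCP and whose axes are the tool frame's). Camera axes: x right, y down, z forward; pixel columns grow to the right and rows downward; lengths in m; the calibration is good to about 2 mm. The wrist camera is an equidistant fisheye: a pixel r from the principal point sees the ray r / f radians off the axis. A picture is of the moment at which its call begins: read the wrist's pose just before it.
- robot.close_job(): hands the job in, once; it reports no verdict.
The state is a dict: "t": time; "q": joint angles; "dq": joint speeds; "joint_torque": joint torques, N m; "tool_pos": TCP position; "orientation": TCP orientation; "force": force on the tool from outside, world axes, zero at the start; "wrist_torque": the same for the moment, N m; "opening": finger opening in m.
Only numpy, scipy, OpenCV 4.12 (cv2) and the standard library are available. Lean on these libraries where they do the work, as an engineer would, in place of code of your own. Each camera call takes 0.05 s, during which the arm holds its last target.

## Working session

There is one attempt and no reset: what is moved stays moved. The work goes in short steps, Python scripts to look and compute and a shell command to move; the robot and the scene stay as the last step left them, time stands still between calls to the robot, and variables do not carry over. Pictures are saved under pics/ and viewed, and the job is handed in when it is done.

```bash
ls; mkdir -p pics; python3 - <<'E'
from plant import robot, imaging
import cv2
s=robot.read_state();print(s)
for n in ["scene","side","wrist"]:
    c=imaging.read_camera(n)
    cv2.imwrite(f"pics/{n}0.png",c["color"][:,:,::-1])
    print(n,{k:v for k,v in c.items() if k not in("color","depth")})
E
```

```text
pics
{'t': 0.0, 'q': array([-8.53845733e-02,  1.31127376e-01,  1.48925233e+00, -3.79752927e-05,
        1.52299941e+00, -8.53767588e-02]), 'dq': array([-0.00075824,  0.00054862,  0.0001237 ,  0.0002957 ,  0.00025724,
       -0.0005757 ]), 'joint_torque': array([-1.61290725e-03, -5.59853125e+01, -4.91755986e+01,  7.67333270e-02,
        3.59135563e-02, -2.97389461e-04]), 'tool_pos': array([5.99774195e-01, 4.36404266e-05, 4.03722132e-01]), 'orientation': array([-1.57068132e+00,  1.40517925e-03,  1.39580761e-03]), 'force': array([0.08689542, 0.18584747, 0.6751189 ]), 'wrist_torque': array([ 0.00506372, -0.00175952, -0.06645293]), 'opening': 0.09299441052585498}
scene {'fx': 479.43484032536054, 'fy': 479.43484032536054, 'cx': 319.54833830598574, 'cy': 196.52999130396597, 'rvec': array([ 1.38306349,  2.41609887, -0.70105574]), 'tvec': array([ 0.3151063 , -0.32227376,  1.54141971])}
side {'fx': 472.3171750170379, 'fy': 472.3171750170379, 'cx': 314.7598326521491, 'cy': 195.63759199727212, 'rvec': array([ 0.6350901 , -2.59625703,  1.2689775 ]), 'tvec': array([0.44740275, 0.2427217 , 0.80947346])}
wrist {'fx': 309.70691628693146, 'fy': 309.70691628693146, 'cx': 324.0643615121272, 'cy': 201.07303615356375, 'tool_from_camera': array([[ 9.99999605e-01, -8.77005240e-04, -1.42123825e-04,
         4.22595966e-04],
       [-9.24966601e-05, -2.61869359e-01,  9.65103326e-01,
         2.00433929e-02],
       [-8.83618549e-04, -9.65102932e-01, -2.61869337e-01,
         7.28850460e-02],
       [ 0.00000000e+00,  0.00000000e+00,  0.00000000e+00,
         1.00000000e+00]])}
```

View pics/scene0.png

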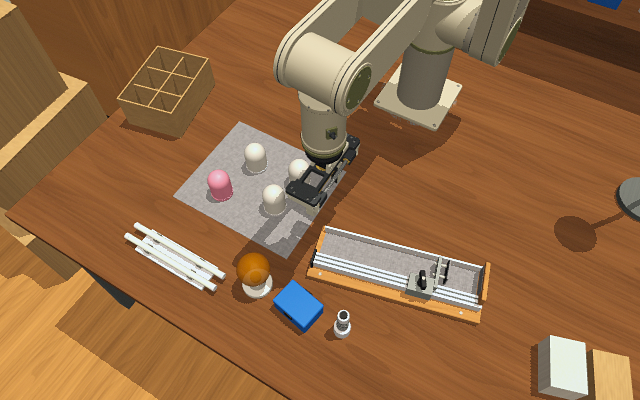

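View pics/side0.png

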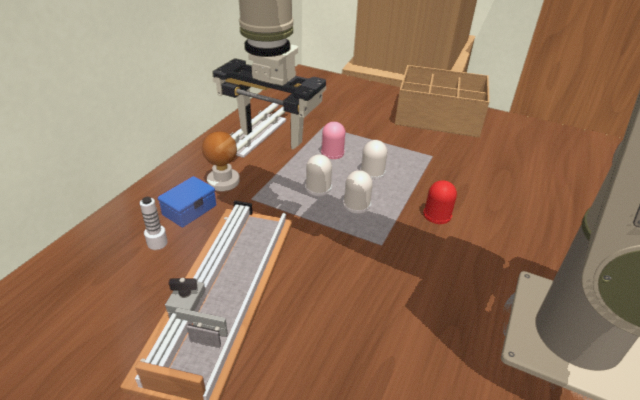

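View pics/wrist0.png

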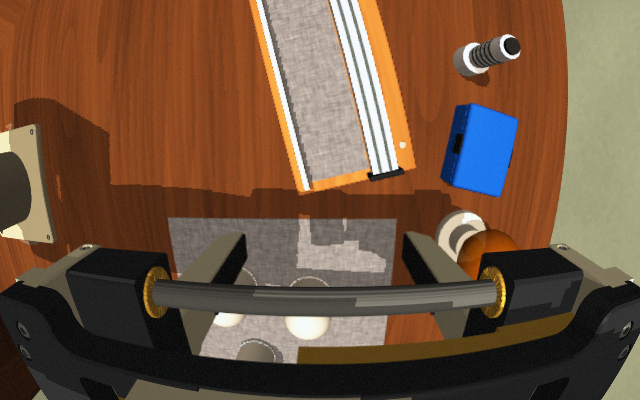

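```bash
cat > h.py <<'E'
import numpy as np, cv2
from scipy.spatial.transform import Rotation as R
from plant import robot, imaging
def cam(n):
    s=robot.read_state(); c=imaging.read_camera(n); c["s"]=s
    h,w=c["depth"].shape; u,v=np.meshgrid(np.arange(w),np.arange(h)); d=c["depth"].astype(float)
    if n!="wrist":
        P=np.stack([(u-c["cx"])/c["fx"]*d,(v-c["cy"])/c["fy"]*d,d],-1)
        Rm=R.from_rotvec(c["rvec"]).as_matrix()
        W=(P-c["tvec"])@Rm
    else:
        x=(u-c["cx"])/c["fx"];y=(v-c["cy"])/c["fy"];th=np.hypot(x,y);k=np.where(th>1e-6,np.tan(np.minimum(th,1.5))/np.maximum(th,1e-9),1)
        P=np.stack([x*k*d,y*k*d,d],-1)
        T=c["tool_from_camera"];P=P@T[:3,:3].T+T[:3,3]
        W=P@R.from_rotvec(s["orientation"]).as_matrix().T+s["tool_pos"]
    W[d<=0]=np.nan
    c["W"]=W; c["hsv"]=cv2.cvtColor(c["color"],cv2.COLOR_RGB2HSV)
    return c
def save(c,name,crop=None,scale=1):
    im=c["color"][:,:,::-1]
    if crop: u0,v0,u1,v1=crop; im=im[v0:v1,u0:u1]
    cv2.imwrite("pics/"+name,cv2.resize(im,None,fx=scale,fy=scale,interpolation=cv2.INTER_CUBIC))
def shades(c,verbose=True):
    W=c["W"];hsv=c["hsv"]
    m=((hsv[...,1]<60)&(hsv[...,2]>120)&(W[...,2]>0.02)&(W[...,2]<0.125)&(W[...,0]>0.25)&(W[...,0]<0.95)).astype(np.uint8)
    m=cv2.morphologyEx(m,cv2.MORPH_OPEN,np.ones((3,3),np.uint8))
    n,l,st,ce=cv2.connectedComponentsWithStats(m)
    out=[]
    for i in range(1,n):
        if st[i,4]<60: continue
        p=W[l==i]; out.append((ce[i].round(),st[i,4],np.nanmedian(p,0).round(4),np.nanmin(p,0).round(3),np.nanmax(p,0).round(3)))
        if verbose: print(*out[-1])
        # circle fit on side points between z .01 and .06 and top
        z=p[:,2]; zt=np.nanmax(z)
        q=p[(z<zt-0.032)&(z>zt-0.085)]
        if len(q)>30:
            A=np.c_[2*q[:,:2],np.ones(len(q))]; b=(q[:,:2]**2).sum(1)
            x=np.linalg.lstsq(A,b,rcond=None)[0]; 
            # fixed radius fit
            from scipy.optimize import least_squares
            f=least_squares(lambda c_:np.hypot(q[:,0]-c_[0],q[:,1]-c_[1])-0.03,x[:2],loss="soft_l1",f_scale=0.002)
            print("   free fit",x[:2].round(4),"r",np.sqrt(x[2]+x[0]**2+x[1]**2).round(4),"fixed r",f.x.round(4),"ztop",zt.round(4))
    return m
E
python3 - <<'E'
from h import *
for n in["scene","side"]:
    c=cam(n);print(n);shades(c)
    np.savez(f"{n}0.npz",W=c["W"],color=c["color"])
    W=c["W"]
    # table check
    for uv in ([(500,180),(150,200)] if n=="scene" else [(400,300),(300,250)]): print(uv,W[uv[1],uv[0]])
save(c,"side0r.png",(120,180,320,400),3)
c=cam("scene");save(c,"scene0r.png",(290,210,510,340),3)
E
```

```text
scene
[255. 156.] 504 [ 0.5012 -0.278   0.073 ] [ 0.464 -0.316  0.02 ] [ 0.519 -0.258  0.097]
   free fit [ 0.4882 -0.2897] r 0.0289 fixed r [ 0.4872 -0.2907] ztop 0.0967
[297. 169.] 322 [ 0.4852 -0.1508  0.0813] [ 0.449 -0.179  0.021] [ 0.504 -0.129  0.095]
   free fit [ 0.4805 -0.1558] r 0.0219 fixed r [ 0.4719 -0.1541] ztop 0.0946
[273. 198.] 518 [ 0.5907 -0.1577  0.076 ] [ 0.554 -0.195  0.02 ] [ 0.61  -0.137  0.095]
   free fit [ 0.5796 -0.1673] r 0.0283 fixed r [ 0.5779 -0.1684] ztop 0.0953
[180. 250.] 673 [ 0.8237 -0.2918  0.0332] [ 0.812 -0.446  0.022] [ 0.832 -0.156  0.04 ]
[342. 232.] 73 [0.5708 0.0384 0.0354] [0.565 0.023 0.021] [0.576 0.058 0.045]
[171. 262.] 697 [ 0.8597 -0.2915  0.0332] [ 0.848 -0.445  0.021] [ 0.868 -0.156  0.041]
[361. 237.] 67 [0.5582 0.0861 0.0362] [0.553 0.071 0.022] [0.564 0.106 0.045]
[380. 242.] 71 [0.5465 0.1365 0.0338] [0.541 0.119 0.021] [0.552 0.155 0.046]
[401. 248.] 96 [0.5335 0.19   0.0363] [0.524 0.168 0.02 ] [0.54  0.212 0.045]
[423. 253.] 117 [0.52   0.2432 0.0354] [0.51  0.215 0.021] [0.528 0.27  0.045]
[398. 279.] 2480 [0.6227 0.2225 
[... 1574 characters left out ...]
] r 0.029 fixed r [ 0.4729 -0.1536] ztop 0.0911
[148. 207.] 165 [0.7759 0.1645 0.1016] [0.768 0.145 0.087] [0.796 0.171 0.115]
[197. 290.] 3619 [0.6046 0.2763 0.0416] [0.519 0.009 0.02 ] [0.687 0.405 0.096]
   free fit [0.631  0.2167] r 0.1161 fixed r [0.6068 0.2552] ztop 0.0962
[242. 312.] 1302 [0.5148 0.2505 0.0376] [ 0.478 -0.005  0.02 ] [0.583 0.394 0.043]
[154. 234.] 265 [0.7743 0.1677 0.0331] [0.763 0.137 0.02 ] [0.802 0.178 0.056]
   free fit [0.7838 0.158 ] r 0.0187 fixed r [0.7921 0.1484] ztop 0.0564
[208. 327.] 187 [0.5424 0.2978 0.0452] [0.518 0.288 0.033] [0.57  0.32  0.062]
(400, 300) [ 0.29420992  0.06337564 -0.00149924]
(300, 250) [5.16128114e-01 3.77013879e-02 3.42081796e-04]
```

View pics/side0r.png

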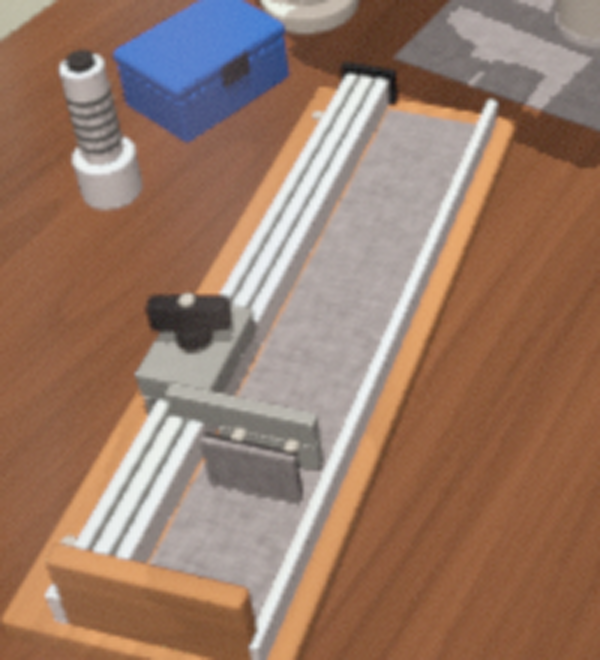

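View pics/scene0r.png

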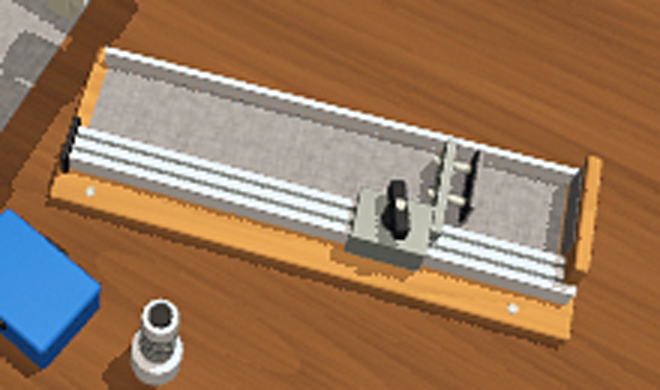

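```bash
cat > rack.py <<'E'
from h import *
for n in["scene","side"]:
    d=np.load(f"{n}0.npz");W=d["W"];hsv=cv2.cvtColor(d["color"],cv2.COLOR_RGB2HSV)
    H,S,V=[hsv[...,i].astype(int) for i in range(3)]
    reg=(W[...,0]>0.42)&(W[...,0]<0.72)&(W[...,1]>-0.06)&(W[...,1]<0.5)
    bright=reg&(S<45)&(V>200)&(W[...,2]>0.032)&(W[...,2]<0.047)
    # front strip: points robot side
    p=W[bright]; yaw0=0.24
    def rk(p,yaw): c,s=np.cos(yaw),np.sin(yaw); return np.c_[p[:,0]*c+p[:,1]*s,-p[:,0]*s+p[:,1]*c]
    q=rk(p,yaw0)
    h,e=np.histogram(q[:,0],bins=np.arange(0.5,0.72,0.004));print(n,[(round(a,3),b) for a,b in zip(e,h) if b])
    lo=q[:,0]<np.min(q[:,0])+0.02
    vx,vy,x0,y0=cv2.fitLine(p[lo][:,:2].astype(np.float32),cv2.DIST_HUBER,0,0.001,0.001).ravel()
    if vy<0:vx,vy=-vx,-vy
    print("strip yaw",np.arctan2(-vx,vy)); yaw=np.arctan2(-vx,vy)
    hi=q[:,0]>np.min(q[:,0])+0.06
    vx,vy,x0,y0=cv2.fitLine(p[hi][:,:2].astype(np.float32),cv2.DIST_HUBER,0,0.001,0.001).ravel()
    if vy<0:vx,vy=-vx,-vy
    print("rail yaw",np.arctan2(-vx,vy))
    # all points of rack above .012 in rotated frame
    for yaw in (yaw,):
        m=reg&(W[...,2]>0.011)&(W[...,2]<0.09)
        o=m&(H<20)&(S>120)&(V>120)
        q=rk(W[o],yaw);z=W[o][:,2]
        q=q
        print("orange ext",np.percentile(q,[0.5,99.5],axis=0).round(4))
        ck=z>0.055; print("cheek",np.percentile(q[ck],[1,50,99],axis=0).round(4),ck.sum(),np.percentile(z[ck],98))
        st=q[:0]; qq=rk(p[lo],yaw);print("strip x",np.percentile(qq[:,0],[2,50,98]).round(4),"y",np.percentile(qq[:,1],[0.5,99.5]).round(4))
        qq=rk(p[hi],yaw);print("rail x",np.percentile(qq[:,0],[2,50,98]).round(4),"y",np.percentile(qq[:,1],[.5,99.5]).round(4))
        k=m&(V<60)&(W[...,2]>0.065)
        print("knob",k.sum(), rk(W[k],yaw).mean(0).round(4),np.median(W[k],0).round(4),np.percentile(W[k],[2,98],axis=0).round(4).tolist())
        f=m&(W[...,2]>0.057)&(W[...,2]<0.067)&(S<60)
        print("blk",f.sum(),np.percentile(rk(W[f],yaw),[2,50,98],axis=0).round(4).tolist())
E
python3 rack.py
```

```text
scene [(np.float64(0.556), np.int64(76)), (np.float64(0.56), np.int64(215)), (np.float64(0.564), np.int64(21)), (np.float64(0.58), np.int64(1)), (np.float64(0.584), np.int64(6)), (np.float64(0.612), np.int64(4)), (np.float64(0.616), np.int64(1)), (np.float64(0.636), np.int64(90)), (np.float64(0.64), np.int64(193)), (np.float64(0.644), np.int64(41)), (np.float64(0.648), np.int64(145)), (np.float64(0.652), np.int64(207)), (np.float64(0.656), np.int64(40)), (np.float64(0.66), np.int64(161)), (np.float64(0.664), np.int64(200)), (np.float64(0.668), np.int64(19))]
strip yaw 0.24104974
rail yaw 0.2384264
orange ext [[ 0.5597 -0.155 ]
 [ 0.6966  0.2708]]
cheek [[0.5609 0.2564]
 [0.6134 0.2622]
 [0.6607 0.2683]] 193 0.08033309016336009
strip x [0.5575 0.5612 0.5649] y [-0.1437  0.255 ]
rail x [0.6384 0.6534 0.6678] y [-0.1446  0.261 ]
knob 41 [0.6634 0.1144] [0.6173 0.2676 0.0802] [[0.5992, 0.2591, 0.0678], [0.6294, 0.2838, 0.0892]]
blk 529 [[0.5774, 0.0896], [0.6484, 0.1376], [0.6784, 0.2556]]
side [(np.float64(0.556), np.int64(237)), (np.float64(0.56), np.int64(400)), (np.float64(0.564), np
[... 200 characters left out ...]
), np.int64(283)), (np.float64(0.644), np.int64(60)), (np.float64(0.648), np.int64(231)), (np.float64(0.652), np.int64(268)), (np.float64(0.656), np.int64(73)), (np.float64(0.66), np.int64(225)), (np.float64(0.664), np.int64(259)), (np.float64(0.668), np.int64(7))]
strip yaw 0.2416776
rail yaw 0.23932622
orange ext [[ 0.5461 -0.1531]
 [ 0.6956  0.2735]]
cheek [[0.5618 0.2587]
 [0.6085 0.2673]
 [0.6591 0.2692]] 916 0.0771200684805899
strip x [0.5582 0.561  0.5643] y [-0.1401  0.2649]
rail x [0.6385 0.6528 0.6672] y [-0.1417  0.2643]
knob 109 [0.6587 0.1256] [0.6088 0.2794 0.0807] [[0.5972, 0.2719, 0.0677], [0.6222, 0.286, 0.0894]]
blk 930 [[0.5751, 0.0938], [0.6385, 0.1466], [0.6753, 0.1785]]
```

```bash
python3 -m inch '[{"x":1,"z":30},{"x":1,"z":35},{"x":1,"z":35},{"x":1,"z":35},{"x":1,"z":35},{"x":1,"z":35},{"x":1,"z":35},{"x":1,"z":32},{},{}]' 1 5
python3 -m inch '[{"twist":0.14},{"twist":0.14},{"twist":0.14},{"twist":0.14},{"twist":0.14},{"twist":0.14},{"twist":0.14},{"twist":0.14},{"twist":0.14},{},{}]'
python3 - <<'E'
from h import *
for n in ["scene","side","wrist"]:
    c=cam(n); save(c,n+"1.png"); np.savez(f"{n}1.npz",W=c["W"],color=c["color"])
    print(n)
    H,S,V=[c["hsv"][...,i].astype(int) for i in range(3)];W=c["W"]
    if n!="wrist": shades(c)
    for nm,m in(("red",((H<4)|(H>177))&(S>190)&(V>150)),("pink",((H>165)|(H<5))&(S>60)&(S<170)&(V>150))):
        m=m&(W[...,2]>0.02)&(W[...,2]<0.12); 
        if m.sum()>50: print(nm,m.sum(),np.nanmedian(W[m],0),np.nanpercentile(W[m],[2,98],axis=0).tolist())
print(robot.read_state())
E
```

```text
scene
[255. 156.] 502 [ 0.5013 -0.2782  0.0714] [ 0.464 -0.314  0.02 ] [ 0.519 -0.259  0.096]
   free fit [ 0.4883 -0.2898] r 0.0289 fixed r [ 0.4873 -0.2909] ztop 0.0959
[297. 169.] 304 [ 0.4862 -0.151   0.0818] [ 0.449 -0.181  0.03 ] [ 0.504 -0.131  0.095]
[273. 198.] 517 [ 0.591  -0.158   0.0751] [ 0.552 -0.194  0.02 ] [ 0.609 -0.137  0.096]
   free fit [ 0.5793 -0.1675] r 0.0284 fixed r [ 0.5777 -0.1686] ztop 0.0955
[180. 250.] 676 [ 0.8238 -0.2918  0.0334] [ 0.812 -0.446  0.02 ] [ 0.833 -0.157  0.042]
[342. 233.] 66 [0.5703 0.0377 0.0352] [0.564 0.021 0.02 ] [0.576 0.058 0.044]
[171. 262.] 694 [ 0.8595 -0.2891  0.0333] [ 0.849 -0.446  0.021] [ 0.869 -0.156  0.042]
[362. 237.] 77 [0.5579 0.0885 0.0363] [0.549 0.071 0.022] [0.564 0.106 0.045]
[380. 242.] 81 [0.5467 0.1365 0.0361] [0.538 0.117 0.02 ] [0.552 0.155 0.047]
[402. 248.] 99 [0.5329 0.1905 0.0361] [0.525 0.168 0.02 ] [0.542 0.213 0.044]
[425. 254.] 131 [0.5194 0.2477 0.0352] [0.509 0.215 0.021] [0.529 0.28  0.045]
[361. 271.] 1369 [0.6437 0.1309 0.0422] [0.591 0.012 0.02 ] [0.682 0.245 0.05 ]
[444. 290.] 1103 [0.5922 0.32
[... 2683 characters left out ...]
ist
{'t': 0.45, 'q': array([-8.54121119e-02,  1.30487722e-01,  1.48827572e+00, -1.93465427e-06,
        1.52295339e+00, -8.53952388e-02]), 'dq': array([-0.00119297,  0.00091363, -0.00134918, -0.00084822,  0.00028162,
        0.00088843]), 'joint_torque': array([-1.27259314e-03, -5.59062910e+01, -4.91443169e+01,  7.66304252e-02,
        2.52725329e-02, -3.76191690e-05]), 'tool_pos': array([6.00001019e-01, 1.46168171e-05, 4.04641146e-01]), 'orientation': array([-1.57078766e+00,  1.10484147e-04,  8.41255374e-05]), 'force': array([-0.07819837, -0.0666649 ,  0.00999351]), 'wrist_torque': array([ 0.0073328 , -0.03234058,  0.04390808]), 'opening': 0.09333878348505374}$[0]: bad value
$[0]: bad value
```

View pics/wrist1.png

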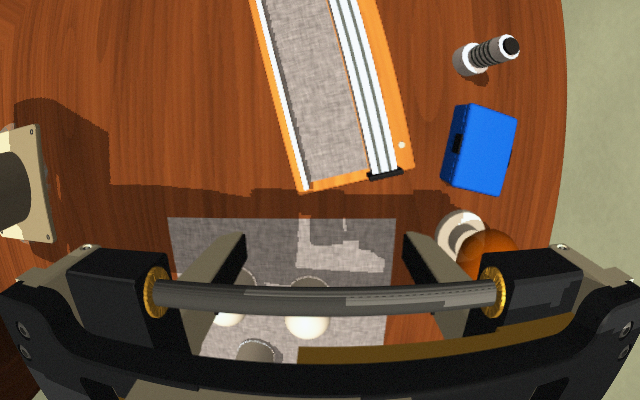

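View pics/scene1.png

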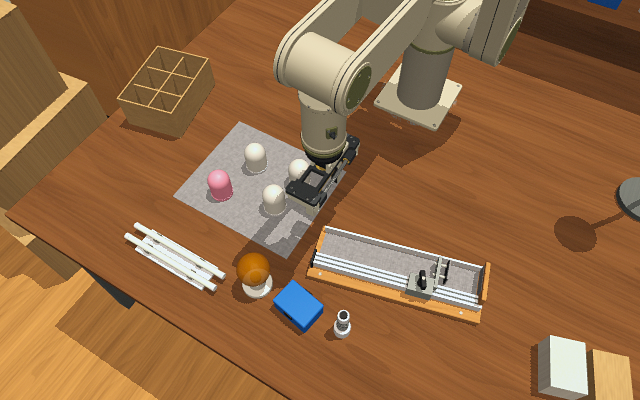

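View pics/side1.png

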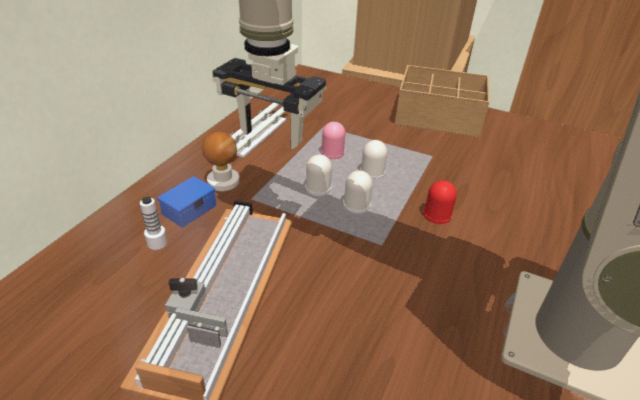

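```bash
python3 -m inch '[{"x":1,"y":0,"z":30,"twist":0},{"x":1,"y":0,"z":35,"twist":0},{"x":1,"y":0,"z":35,"twist":0},{"x":1,"y":0,"z":35,"twist":0},{"x":1,"y":0,"z":35,"twist":0},{"x":1,"y":0,"z":35,"twist":0},{"x":1,"y":0,"z":35,"twist":0},{"x":1,"y":0,"z":32,"twist":0},{"x":0,"y":0,"z":0,"twist":0}]' 1 5
python3 -m inch '[{"x":0,"y":0,"z":0,"twist":0.14},{"x":0,"y":0,"z":0,"twist":0.14},{"x":0,"y":0,"z":0,"twist":0.14},{"x":0,"y":0,"z":0,"twist":0.14},{"x":0,"y":0,"z":0,"twist":0.14},{"x":0,"y":0,"z":0,"twist":0.14},{"x":0,"y":0,"z":0,"twist":0.14},{"x":0,"y":0,"z":0,"twist":0.14},{"x":0,"y":0,"z":0,"twist":0.14},{"x":0,"y":0,"z":0,"twist":0},{"x":0,"y":0,"z":0,"twist":0}]'
python3 - <<'E'
from h import *
for n in ["wrist"]:
    c=cam(n); save(c,n+"2.png"); np.savez(f"{n}2.npz",W=c["W"],color=c["color"])
print(robot.read_state()["q"])
E
```

```text
t: 1.35
tool_pos: [0.6073, 0.2758, 0.4044]
orientation: [-1.569, -0.003, 0.003]
force: [-0.0, -0.4, 0.7]
opening: 0.0927
t: 2.45
tool_pos: [0.6081, 0.2715, 0.4047]
orientation: [-1.342, 0.974, -0.974]
force: [0.3, 0.4, -0.4]
opening: 0.0926
[ 3.43184805e-01  3.08616433e-01  1.28402916e+00 -1.03517911e-04
  1.54903141e+00  1.59957532e+00]
```

View pics/wrist2.png

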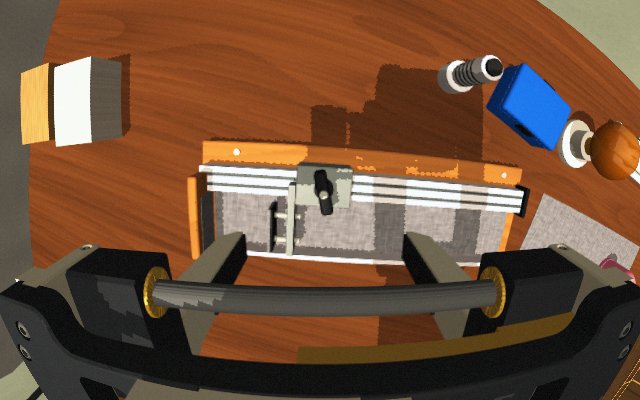

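```bash
cat > knob.py <<'E'
from h import *
YAW,U0=0.240,0.601
def rk(p): c,s=np.cos(YAW),np.sin(YAW); return np.c_[p[:,0]*c+p[:,1]*s-U0,-p[:,0]*s+p[:,1]*c]
def ana(W,color,tag):
    hsv=cv2.cvtColor(color,cv2.COLOR_RGB2HSV);H,S,V=[hsv[...,i].astype(int) for i in range(3)]
    q=rk(W.reshape(-1,3));q=q.reshape(W.shape[:2]+(2,));z=W[...,2]
    reg=(abs(q[...,0])<0.13)&(q[...,1]>-0.2)&(q[...,1]<0.32)
    k=reg&(V<75)&(z>0.082)&(z<0.102)&(q[...,0]>0.02)&(q[...,0]<0.09)
    if k.sum()>20:
        p=np.c_[q[k],z[k]]; r=cv2.minAreaRect((p[:,:2]*1000).astype(np.float32))
        print(tag,"knob n",k.sum(),"mean",p.mean(0).round(4),"rect",r)
    b=reg&(z>0.056)&(z<0.070)&(S<60)&(q[...,0]>0.025)
    if b.sum(): print(tag,"block top n",b.sum(),"pct",np.percentile(np.c_[q[b],z[b]],[2,50,98],axis=0).round(4).tolist())
    a=reg&(z>0.045)&(S<60)&(q[...,0]<0.02)&(q[...,0]>-0.035)&(q[...,1]<0.235)
    if a.sum(): print(tag,"arm/pad n",a.sum(),np.percentile(np.c_[q[a],z[a]],[2,50,98],axis=0).round(4).tolist())
    ch=reg&(H<22)&(S>110)&(z>0.066)&(z<0.088)
    if ch.sum(): print(tag,"cheek top",ch.sum(),np.percentile(np.c_[q[ch],z[ch]],[2,10,50,90,98],axis=0).round(4).tolist())
    fl=reg&(z>0.010)&(z<0.026)&(abs(q[...,0])<0.03)&(S<70)
    if fl.sum(): print(tag,"felt y",np.percentile(q[fl][:,1],[0.3,50,99.7]).round(4),"z",np.median(z[fl]).round(4))
    rl=reg&(S<45)&(V>190)&(z>0.034)&(z<0.048)&(q[...,0]>0.03)
    print(tag,"rail x",np.percentile(q[rl][:,0],[2,50,98]).round(4),np.percentile(z[rl],50).round(4),"y",np.percentile(q[rl][:,1],[0.5,99.5]).round(4))
    st=reg&(S<45)&(V>190)&(z>0.034)&(z<0.048)&(q[...,0]<-0.03)
    if st.sum():print(tag,"strip x",np.percentile(q[st][:,0],[2,50,98]).round(4),np.percentile(z[st],50).round(4),"y",np.percentile(q[st][:,1],[0.5,99.5]).round(4))
if __name__=="__main__":
    for t in ("wrist2","side0","scene0"):
        d=np.load(t+".npz");ana(d["W"],d["color"],t)
E
python3 knob.py; python3 -c "
from h import *
c=cam('wrist');save(c,'w2c.png',(180,130,540,270),2.2)"
```

```text
wrist2 knob n 466 mean [0.0576 0.1205 0.0941] rect ((56.02561950683594, 120.30441284179688), (43.42774963378906, 12.292160034179688), 16.04774284362793)
wrist2 block top n 1944 pct [[0.0294, 0.0916, 0.0601], [0.055, 0.1299, 0.0624], [0.0773, 0.1574, 0.0641]]
wrist2 arm/pad n 658 [[-0.0257, 0.1476, 0.0452], [-0.0027, 0.1577, 0.0607], [0.019, 0.1802, 0.0636]]
wrist2 cheek top 941 [[-0.0336, 0.2577, 0.0667], [-0.0245, 0.2582, 0.0694], [0.0155, 0.2616, 0.0753], [0.0526, 0.2673, 0.0765], [0.0595, 0.2686, 0.077]]
wrist2 felt y [-0.1383  0.0625  0.2553] z 0.0184
wrist2 rail x [0.0382 0.053  0.0669] 0.042 y [-0.1412  0.2639]
wrist2 strip x [-0.042  -0.0391 -0.0365] 0.0399 y [-0.0978  0.2078]
side0 knob n 183 mean [0.0543 0.124  0.0898] rect ((53.400779724121094, 121.81682586669922), (41.726497650146484, 10.403299331665039), 15.915506362915039)
side0 block top n 638 pct [[0.0292, 0.0932, 0.0569], [0.0459, 0.135, 0.0617], [0.0747, 0.1576, 0.0676]]
side0 arm/pad n 2565 [[-0.0339, -0.128, 0.0464], [-0.0124, -0.1062, 0.3861], [0.0177, 0.1794, 0.4734]]
side0 cheek top 679 [[-0.0392, 0.2591, 0.0666
[... 278 characters left out ...]
0.2656]
scene0 knob n 94 mean [0.0593 0.1184 0.0935] rect ((56.31794738769531, 118.44183349609375), (44.07618713378906, 12.43871021270752), 16.644559860229492)
scene0 block top n 411 pct [[0.0294, 0.0897, 0.0568], [0.0568, 0.1238, 0.063], [0.0775, 0.1561, 0.0674]]
scene0 arm/pad n 3007 [[-0.0328, -0.1955, 0.0593], [-0.0011, -0.1344, 0.6365], [0.019, 0.1686, 0.6472]]
scene0 cheek top 239 [[-0.0371, 0.2567, 0.0679], [-0.0281, 0.2572, 0.0704], [0.0132, 0.2617, 0.0758], [0.054, 0.2672, 0.0788], [0.0598, 0.2687, 0.08]]
scene0 felt y [-0.1406  0.0415  0.2548] z 0.0192
scene0 rail x [0.0374 0.0524 0.0669] 0.0427 y [-0.1439  0.2613]
scene0 strip x [-0.0436 -0.0399 -0.0362] 0.0409 y [-0.1431  0.2555]
```

View pics/w2c.png

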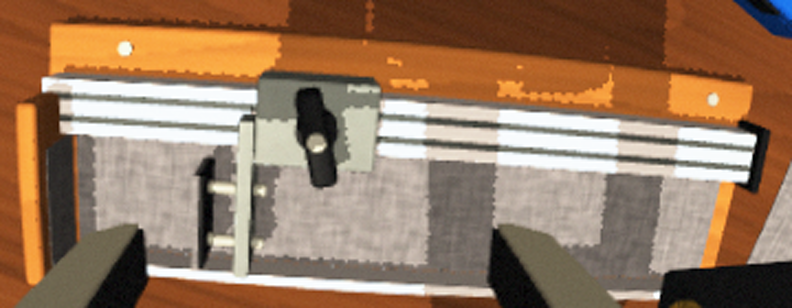

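```bash
python3 -m inch '[{"x":-1,"y":20,"z":1,"twist":-0.07},{"x":0,"y":20,"z":0,"twist":-0.07},{"x":0,"y":20,"z":0,"twist":-0.07},{"x":0,"y":20,"z":0,"twist":0},{"x":0,"y":20,"z":0,"twist":0},{"x":0,"y":20,"z":0,"twist":0},{"x":0,"y":15,"z":0,"twist":0},{"x":0,"y":13,"z":0,"twist":0},{"x":0,"y":0,"z":0,"twist":0},{"x":0,"y":0,"z":0,"twist":0}]' 0.1 10
python3 - <<'E'
from h import *
c=cam("side");save(c,"side3.png",(100,100,340,320),2.7)
c=cam("wrist");save(c,"wrist3.png")
s=robot.read_state();print(s["tool_pos"],R.from_rotvec(s["orientation"]).as_matrix()[:,0],s["force"])
E
```

```text
t: 3.55
tool_pos: [0.6088, 0.2733, 0.257]
orientation: [-1.412, 0.817, -0.817]
force: [-0.4, 0.3, 0.6]
opening: 0.0513
[0.60919541 0.27348047 0.25817252] [ 4.97753998e-01 -8.67318182e-01  3.59400572e-04] [0.09012834 0.31837822 1.24673397]
```

View pics/side3.png

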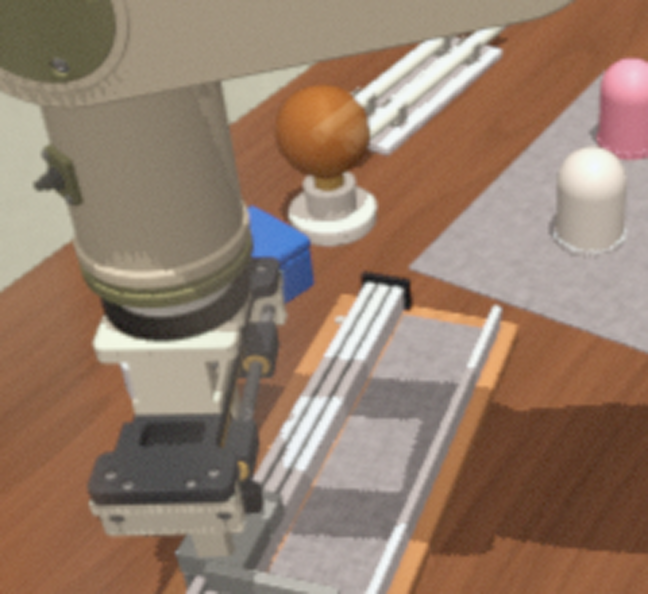

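View pics/wrist3.png

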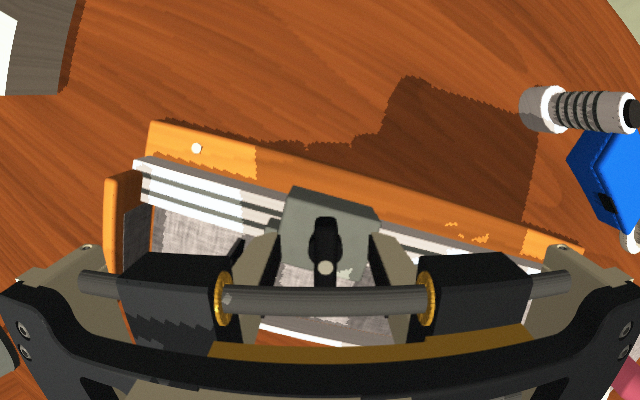

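```bash
python3 -m inch '[{"x":0,"y":3,"z":0,"twist":0},{"x":0,"y":0,"z":0,"twist":0},{"x":0,"y":0,"z":0,"twist":0},{"x":0,"y":0,"z":0,"twist":0},{"x":0,"y":0,"z":0,"twist":0},{"x":0,"y":0,"z":0,"twist":0},{"x":0,"y":0,"z":0,"twist":0}]' -1 12
python3 -m inch '[{"x":0,"y":0,"z":0,"twist":0},{"x":0,"y":0,"z":0,"twist":0}]' -1 35
```

```text
t: 4.35
tool_pos: [0.6089, 0.2729, 0.2539]
orientation: [-1.412, 0.817, -0.818]
force: [1.5, -3.7, 1.2]
opening: 0.0193
t: 4.55
tool_pos: [0.6089, 0.2729, 0.2539]
orientation: [-1.412, 0.817, -0.818]
force: [1.2, -4.9, 1.5]
opening: 0.0187
```

```bash
python3 -m inch '[{"x":0,"y":0,"z":0,"twist":0},{"x":0,"y":0,"z":0,"twist":0},{"x":0,"y":0,"z":0,"twist":0},{"x":0,"y":0,"z":0,"twist":0}]'
python3 -c "
from h import *
c=cam('wrist');save(c,'wrist4.png',(200,150,440,350),3)"
```

```text
t: 4.95
tool_pos: [0.6089, 0.273, 0.2539]
orientation: [-1.412, 0.817, -0.818]
force: [2.8, -5.1, 1.1]
opening: 0.0188
```

View pics/wrist4.png

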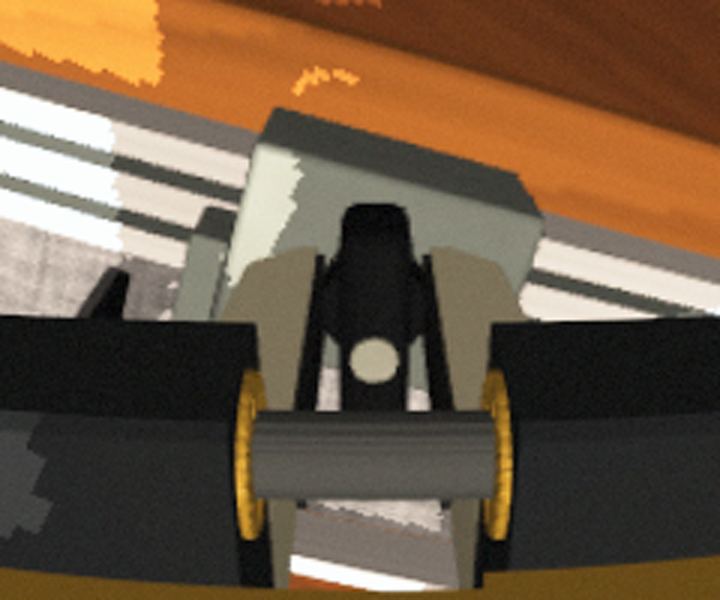

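```bash
python3 -m inch '[{"x":0,"y":0,"z":0,"twist":0},{"x":0,"y":0,"z":0,"twist":0},{"x":0,"y":-5,"z":0,"twist":0},{"x":0,"y":-5,"z":0,"twist":0},{"x":0,"y":0,"z":0,"twist":0}]' -0.4 12
python3 -m inch '[{"x":0,"y":0,"z":0,"twist":0},{"x":0,"y":0,"z":0,"twist":0},{"x":0,"y":0,"z":0,"twist":0},{"x":0,"y":0,"z":0,"twist":0},{"x":0,"y":0,"z":0,"twist":0}]' -1 12
python3 -m inch '[{"x":0,"y":0,"z":0,"twist":0},{"x":0,"y":0,"z":0,"twist":0}]' -1 35
```

```text
t: 5.5
tool_pos: [0.609, 0.2737, 0.2652]
orientation: [-1.41, 0.816, -0.818]
force: [0.6, -1.3, 0.8]
opening: 0.0279
t: 6.0
tool_pos: [0.6088, 0.2729, 0.2636]
orientation: [-1.412, 0.818, -0.818]
force: [2.8, -3.1, -0.3]
opening: 0.0121
t: 6.2
tool_pos: [0.6088, 0.2729, 0.2636]
orientation: [-1.412, 0.817, -0.818]
force: [2.9, -4.6, -0.3]
opening: 0.0116
```

```bash
python3 -m inch '[{"x":0,"y":0,"z":0,"twist":-0.1},{"x":0,"y":0,"z":0,"twist":-0.12},{"x":0,"y":0,"z":0,"twist":-0.12},{"x":0,"y":0,"z":0,"twist":-0.12},{"x":0,"y":0,"z":0,"twist":-0.12},{"x":0,"y":0,"z":0,"twist":-0.12},{"x":0,"y":0,"z":0,"twist":-0.12},{"x":0,"y":0,"z":0,"twist":-0.12},{"x":0,"y":0,"z":0,"twist":-0.12},{"x":0,"y":0,"z":0,"twist":-0.12},{"x":0,"y":0,"z":0,"twist":-0.06},{"x":0,"y":0,"z":0,"twist":0}]'
python3 - <<'E'
from h import *
c=cam("wrist");save(c,"wrist5.png")
s=robot.read_state();x=R.from_rotvec(s["orientation"]).as_matrix()[:,0];print(s["tool_pos"],np.arctan2(x[1],x[0]),s["force"],s["wrist_torque"])
E
```

```text
t: 7.4
tool_pos: [0.6084, 0.2735, 0.2636]
orientation: [-1.565, -0.149, 0.15]
force: [-0.0, -0.3, -1.0]
opening: 0.0117
[0.60841159 0.27353703 0.26357315] 0.188811791130217 [ 0.62856571 -0.73147401 -0.56928795] [-0.21231646 -0.01491701  0.09317956]
```

View pics/wrist5.png

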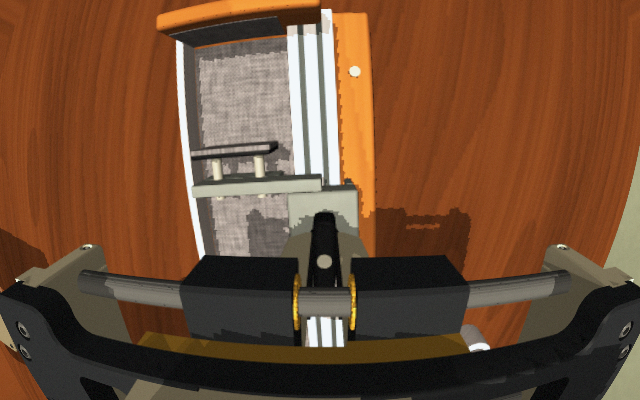

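```bash
python3 -m inch '[{"x":0,"y":0,"z":0,"twist":-0.05},{"x":0,"y":0,"z":-5,"twist":0},{"x":0,"y":0,"z":-10,"twist":0},{"x":0,"y":0,"z":-15,"twist":0},{"x":0,"y":0,"z":-20,"twist":0},{"x":0,"y":0,"z":-20,"twist":0},{"x":0,"y":0,"z":-20,"twist":0},{"x":0,"y":0,"z":-20,"twist":0},{"x":0,"y":0,"z":-20,"twist":0},{"x":0,"y":0,"z":-20,"twist":0},{"x":0,"y":0,"z":-20,"twist":0}]'
python3 -m inch '[{"x":0,"y":0,"z":-20,"twist":0},{"x":0,"y":0,"z":-15,"twist":0},{"x":0,"y":0,"z":-8,"twist":0},{"x":0,"y":0,"z":0,"twist":0},{"x":0,"y":0,"z":0,"twist":0}]'
python3 - <<'E'
from h import *
c=cam("wrist");save(c,"wrist6.png")
c=cam("side");save(c,"side6.png");np.savez("side6.npz",W=c["W"],color=c["color"])
s=robot.read_state();x=R.from_rotvec(s["orientation"]).as_matrix()[:,0];print(s["tool_pos"],np.arctan2(x[1],x[0]),s["force"],s["wrist_torque"])
E
```

```text
t: 8.55
tool_pos: [0.6493, 0.1062, 0.2636]
orientation: [-1.562, -0.187, 0.187]
force: [3.1, 2.6, -3.4]
opening: 0.0113
t: 9.05
tool_pos: [0.6593, 0.0661, 0.2636]
orientation: [-1.563, -0.188, 0.188]
force: [4.2, -0.6, -4.0]
opening: 0.0118
[0.65915744 0.06681156 0.26356928] 0.24035747627306203 [ 2.79789193  0.45549636 -5.10194773] [-0.16542953 -0.662893   -0.04913359]
```

View pics/wrist6.png

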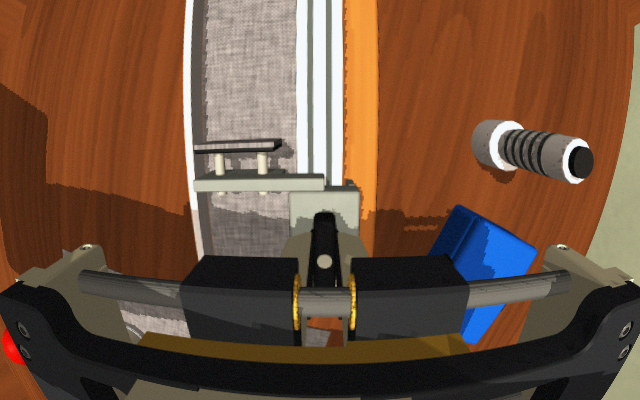

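View pics/side6.png

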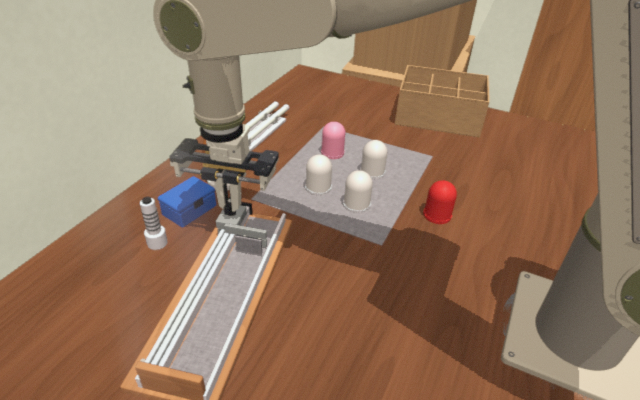

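```bash
python3 -m inch '[{"x":0,"y":0,"z":0,"twist":0},{"x":0,"y":0,"z":0,"twist":0},{"x":0,"y":0,"z":0,"twist":0},{"x":0,"y":-10,"z":0,"twist":0},{"x":0,"y":-30,"z":0,"twist":0},{"x":0,"y":-30,"z":0,"twist":0},{"x":0,"y":-30,"z":0,"twist":0},{"x":0,"y":0,"z":0,"twist":0}]' -0.3 10
python3 -m inch '[{"x":-20,"y":0,"z":-15,"twist":0},{"x":-30,"y":0,"z":-22,"twist":0},{"x":-30,"y":0,"z":-22,"twist":0},{"x":-30,"y":0,"z":-22,"twist":0},{"x":-30,"y":0,"z":-22,"twist":0},{"x":-30,"y":0,"z":-22,"twist":0},{"x":-30,"y":0,"z":-22,"twist":0},{"x":-20,"y":0,"z":-13,"twist":0},{"x":-13,"y":0,"z":-9,"twist":0},{"x":0,"y":0,"z":0,"twist":0},{"x":0,"y":0,"z":0,"twist":0}]' 1 6
python3 - <<'E'
from h import *
c=cam("side");shades(c)
c=cam("wrist");save(c,"wrist7.png")
s=robot.read_state();x=R.from_rotvec(s["orientation"]).as_matrix()[:,0];print(s["tool_pos"],np.arctan2(x[1],x[0]),s["force"],s["wrist_torque"])
E
```

```text
t: 9.95
tool_pos: [0.6606, 0.0665, 0.3712]
orientation: [-1.563, -0.196, 0.181]
force: [0.3, 0.8, 1.0]
opening: 0.0326
t: 11.05
tool_pos: [0.4732, -0.1531, 0.364]
orientation: [-1.563, -0.188, 0.187]
force: [1.0, -0.9, 0.8]
opening: 0.0929
[513.   5.] 714 [ 0.3747 -1.7755  0.0461] [ 0.265 -1.798  0.02 ] [ 0.547 -1.755  0.088]
   free fit [ 0.4034 -1.7523] r 0.0838 fixed r [ 0.399  -1.7676] ztop 0.0876
[254. 120.] 329 [ 0.8531 -0.3236  0.0311] [ 0.77  -0.445  0.021] [ 0.868 -0.108  0.117]
   free fit [ 0.8298 -0.3275] r 0.0729 fixed r [ 0.8474 -0.3264] ztop 0.1166
[261. 127.] 399 [ 0.8174 -0.2969  0.0311] [ 0.757 -0.446  0.02 ] [ 0.834 -0.101  0.099]
   free fit [ 0.7947 -0.3107] r 0.0796 fixed r [ 0.8082 -0.3022] ztop 0.0989
[374. 156.] 692 [ 0.4813 -0.2695  0.0621] [ 0.458 -0.304  0.02 ] [ 0.517 -0.255  0.092]
   free fit [ 0.4876 -0.2885] r 0.0284 fixed r [ 0.4883 -0.2904] ztop 0.0916
[318. 172.] 754 [ 0.569  -0.1479  0.0635] [ 0.547 -0.185  0.02 ] [ 0.605 -0.135  0.092]
   free fit [ 0.5778 -0.1663] r 0.0284 fixed r [ 0.5787 -0.1682] ztop 0.0919
[222. 173.] 190 [ 0.7774 -0.0668  0.0361] [ 0.766 -0.098  0.02 ] [ 0.809 -0.057  0.045]
[358. 188.] 816 [ 0.4652 -0.1328  0.0638] [ 0.443 -0.17   0.02 ] [ 0.499 -0.119  0.091]
   free fit [ 0.4722 -0.1518] r 0.0284 fixed r [ 0.4729 -0.1537] ztop 0.0907
[148. 207.] 162 [0.7754 0.1647 0.1021] [0.769 0.145 0.089] [0.792 0.171 0.111]
[236. 220.] 443 [0.6447 0.0834 0.0616] [0.57  0.033 0.022] [0.68  0.103 0.065]
[242. 312.] 1298 [0.5154 0.2477 0.0376] [ 0.478 -0.005  0.02 ] [0.581 0.394 0.043]
[155. 235.] 237 [0.7732 0.1675 0.0327] [0.763 0.138 0.02 ] [0.801 0.178 0.045]
[191. 301.] 3114 [0.6027 0.271  0.0411] [0.554 0.093 0.02 ] [0.67  0.406 0.076]
   free fit [0.6181 0.2521] r 0.0875 fixed r [0.6047 0.2693] ztop 0.0762
[ 0.47356769 -0.15258301  0.36385755] 0.2405369709338068 [-0.11359424 -0.09765842  0.52319903] [ 0.02777949 -0.056904    0.00087493]
```

View pics/wrist7.png

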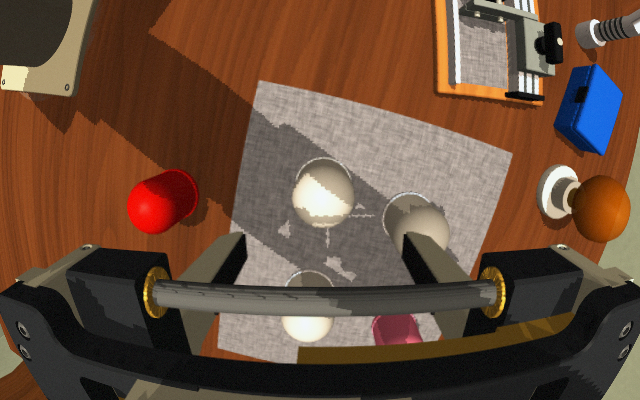

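```bash
python3 -m inch '[{"x":0,"y":15,"z":-0.5,"twist":0},{"x":0,"y":25,"z":0,"twist":0},{"x":0,"y":25,"z":0,"twist":0},{"x":0,"y":25,"z":0,"twist":0},{"x":0,"y":25,"z":0,"twist":0},{"x":0,"y":20,"z":0,"twist":0},{"x":0,"y":12,"z":0,"twist":0},{"x":0,"y":0,"z":0,"twist":0},{"x":0,"y":0,"z":0,"twist":0}]' 1 6
python3 -m inch '[{"x":0,"y":0,"z":0,"twist":0},{"x":0,"y":0,"z":0,"twist":0},{"x":0,"y":0,"z":0,"twist":0},{"x":0,"y":0,"z":0,"twist":0},{"x":0,"y":0,"z":0,"twist":0},{"x":0,"y":0,"z":0,"twist":0},{"x":0,"y":0,"z":0,"twist":0},{"x":0,"y":0,"z":0,"twist":0}]' -1 6

```

```text
t: 12.05
tool_pos: [0.4735, -0.1535, 0.2168]
orientation: [-1.562, -0.189, 0.189]
force: [-0.4, 0.0, 0.5]
opening: 0.0934
t: 12.85
tool_pos: [0.4734, -0.1537, 0.2171]
orientation: [-1.563, -0.189, 0.188]
force: [-1.8, -0.3, 5.3]
opening: 0.0596
```

```bash
python3 -m inch '[{"x":0,"y":-3,"z":0,"twist":0},{"x":0,"y":-7,"z":0,"twist":0},{"x":0,"y":-15,"z":0,"twist":0},{"x":0,"y":-20,"z":0,"twist":0},{"x":0,"y":-25,"z":0,"twist":0},{"x":0,"y":-25,"z":0,"twist":0},{"x":0,"y":-10,"z":0,"twist":0},{"x":0,"y":-5,"z":0,"twist":0},{"x":0,"y":0,"z":0,"twist":0}]'
python3 - <<'E'
from h import *
c=cam("side");save(c,"side8.png")
c=cam("wrist");save(c,"wrist8.png")
print(robot.read_state()["opening"])
E
```

```text
t: 13.75
tool_pos: [0.4732, -0.1536, 0.3267]
orientation: [-1.563, -0.189, 0.188]
force: [0.4, 0.7, -1.2]
opening: 0.0598
0.05958388274664764
```

View pics/side8.png

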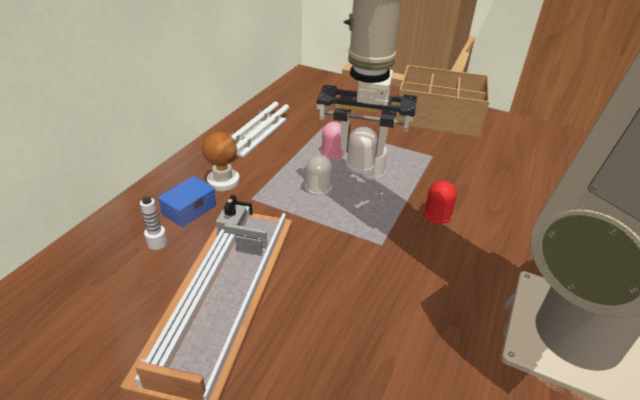

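```bash
python3 -m inch '[{"x":4,"y":0,"z":10,"twist":0},{"x":8,"y":0,"z":20,"twist":0},{"x":12,"y":0,"z":30,"twist":0},{"x":13,"y":0,"z":35,"twist":0},{"x":13,"y":0,"z":35,"twist":0},{"x":13,"y":0,"z":35,"twist":0},{"x":13,"y":0,"z":35,"twist":0},{"x":13,"y":0,"z":35,"twist":0},{"x":13,"y":0,"z":35,"twist":0},{"x":13,"y":0,"z":35,"twist":0},{"x":13,"y":0,"z":35,"twist":0},{"x":13,"y":0,"z":35,"twist":0}]'
python3 -m inch '[{"x":13,"y":0,"z":35,"twist":0},{"x":13,"y":0,"z":35,"twist":0},{"x":11,"y":0,"z":25,"twist":0},{"x":6,"y":0,"z":12,"twist":0},{"x":3,"y":0,"z":3,"twist":0},{"x":0,"y":0,"z":0,"twist":0},{"x":0,"y":0,"z":0,"twist":0}]'
cat > st.py <<'E'
from h import *
s=robot.read_state();x=R.from_rotvec(s["orientation"]).as_matrix()[:,0];p=s["tool_pos"]
c_,s_=np.cos(.24),np.sin(.24)
print("t",s["t"],"p",p.round(4),"rack x",round(p[0]*c_+p[1]*s_-.601,4),"v",round(-p[0]*s_+p[1]*c_,4),"z",p[2].round(4),"head",np.arctan2(x[1],x[0]).round(4),"F",s["force"].round(2),"op",s["opening"])
f=s["force"];print("F rack",(f[0]*c_+f[1]*s_).round(2),(-f[0]*s_+f[1]*c_).round(2))
E
python3 st.py; python3 -c "
from h import *
c=cam('wrist');save(c,'wrist9.png')
np.savez('wrist9.npz',W=c['W'],color=c['color'])
import knob
knob.ana(c['W'],c['color'],'w9')"
```

```text
t: 15.05
tool_pos: [0.5203, 0.2463, 0.3256]
orientation: [-1.563, -0.187, 0.19]
force: [0.6, -0.7, -1.0]
opening: 0.0597
t: 15.75
tool_pos: [0.5394, 0.3613, 0.3261]
orientation: [-1.563, -0.187, 0.189]
force: [0.9, -0.9, -1.5]
opening: 0.0598
t 15.75 p [0.5394 0.3613 0.3261] rack x 0.0088 v 0.2228 z 0.3261 head 0.2396 F [ 0.93 -0.87 -1.53] op 0.05981489969452813
F rack 0.7 -1.07
w9 block top n 2 pct [[0.058, 0.2698, 0.0564], [0.0582, 0.2699, 0.0594], [0.0584, 0.2699, 0.0625]]
w9 arm/pad n 2059 [[-0.0225, 0.205, 0.1624], [-0.0011, 0.2307, 0.1953], [0.0191, 0.2348, 0.2391]]
w9 cheek top 2119 [[-0.0367, 0.2591, 0.0672], [-0.0287, 0.2602, 0.0735], [0.0097, 0.2651, 0.0756], [0.0489, 0.2699, 0.0766], [0.0567, 0.2703, 0.0772]]
w9 felt y [0.0369 0.2271 0.2488] z 0.0184
w9 rail x [0.0378 0.0534 0.0661] 0.042 y [0.0585 0.2677]
w9 strip x [-0.0425 -0.0397 -0.0372] 0.0399 y [0.0562 0.2526]
```

View pics/wrist9.png

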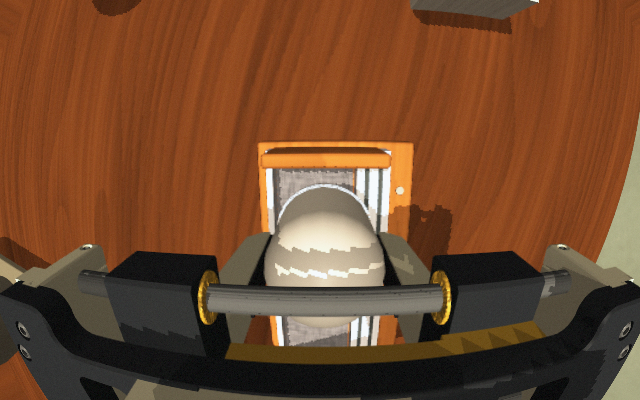

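```bash
python3 -m inch '[{"x":-4,"y":0,"z":-1,"twist":0},{"x":-5,"y":0,"z":-1,"twist":0},{"x":0,"y":5,"z":0,"twist":0},{"x":0,"y":12,"z":0,"twist":0},{"x":0,"y":15,"z":0,"twist":0},{"x":0,"y":15,"z":0,"twist":0},{"x":0,"y":15,"z":0,"twist":0},{"x":0,"y":12,"z":0,"twist":0},{"x":0,"y":7,"z":0,"twist":0},{"x":0,"y":4,"z":0,"twist":0},{"x":0,"y":0,"z":0,"twist":0},{"x":0,"y":0,"z":0,"twist":0}]'
python3 st.py
python3 -m inch '[{"x":0,"y":0,"z":2,"twist":0},{"x":0,"y":0,"z":1,"twist":0},{"x":0,"y":0,"z":1,"twist":0},{"x":0,"y":0,"z":0,"twist":0},{"x":0,"y":0,"z":0,"twist":0}]'
python3 st.py
python3 -c "
from h import *
c=cam('side');save(c,'side10.png',(100,200,340,400),3)"
```

```text
t: 17.0
tool_pos: [0.5316, 0.358, 0.2424]
orientation: [-1.562, -0.189, 0.188]
force: [0.4, -0.3, -0.2]
opening: 0.0601
t 17.0 p [0.5316 0.358  0.2424] rack x 0.0005 v 0.2214 z 0.2424 head 0.24 F [ 0.42 -0.32 -0.24] op 0.060091904362985574
F rack 0.33 -0.42
t: 17.5
tool_pos: [0.5303, 0.3618, 0.2418]
orientation: [-1.563, -0.189, 0.188]
force: [0.1, -1.2, -1.5]
opening: 0.06
t 17.5 p [0.5303 0.3618 0.2418] rack x 0.0001 v 0.2253 z 0.2418 head 0.2401 F [ 0.11 -1.19 -1.53] op 0.05996352466759947
F rack -0.18 -1.18
```

View pics/side10.png

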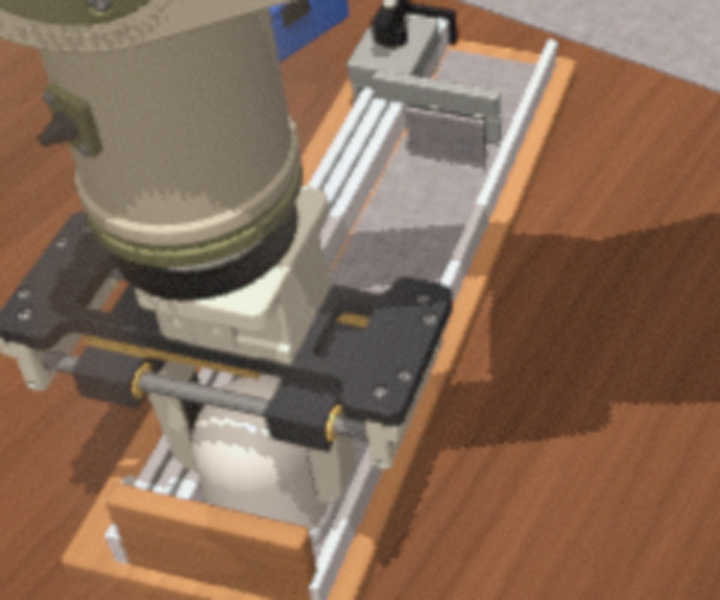

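```bash
python3 -m inch '[{"x":0,"y":0,"z":1,"twist":0},{"x":0,"y":0,"z":0,"twist":0},{"x":0,"y":0,"z":0,"twist":0}]'
python3 st.py
python3 -m inch '[{"x":0,"y":0,"z":1,"twist":0},{"x":0,"y":0,"z":0,"twist":0},{"x":0,"y":0,"z":0,"twist":0}]'
python3 st.py
```

```text
t: 17.85
tool_pos: [0.5301, 0.3627, 0.2417]
orientation: [-1.563, -0.188, 0.188]
force: [-0.9, -0.8, -0.9]
opening: 0.0598
t 17.85 p [0.5301 0.3627 0.2417] rack x 0.0002 v 0.2263 z 0.2417 head 0.24 F [-0.95 -0.76 -0.89] op 0.05980756411151814
F rack -1.1 -0.51
t: 18.15
tool_pos: [0.53, 0.3634, 0.2417]
orientation: [-1.563, -0.188, 0.188]
force: [0.4, -3.5, 0.4]
opening: 0.0599
t 18.15 p [0.53   0.3634 0.2417] rack x 0.0002 v 0.227 z 0.2417 head 0.2399 F [ 0.42 -3.46  0.35] op 0.05992142368820264
F rack -0.41 -3.46
```

```bash
python3 -m inch '[{"x":0,"y":0,"z":-0.6,"twist":0},{"x":0,"y":2,"z":0,"twist":0},{"x":0,"y":1.5,"z":0,"twist":0},{"x":0,"y":1,"z":0,"twist":0},{"x":0,"y":0,"z":0,"twist":0},{"x":0,"y":0,"z":0,"twist":0}]'
python3 st.py
python3 -m inch '[{"x":0,"y":0.7,"z":0,"twist":0},{"x":0,"y":0.7,"z":0,"twist":0},{"x":0,"y":0,"z":0,"twist":0}]'
python3 st.py
```

```text
t: 18.75
tool_pos: [0.53, 0.3631, 0.2371]
orientation: [-1.562, -0.188, 0.189]
force: [0.8, -0.6, -0.5]
opening: 0.0597
t 18.75 p [0.53   0.3631 0.2371] rack x 0.0001 v 0.2268 z 0.2371 head 0.2401 F [ 0.83 -0.61 -0.51] op 0.05970248986980775
F rack 0.66 -0.79
t: 19.05
tool_pos: [0.53, 0.3631, 0.2357]
orientation: [-1.563, -0.188, 0.189]
force: [-0.1, 0.3, -1.0]
opening: 0.0601
t 19.05 p [0.53   0.3631 0.2357] rack x 0.0001 v 0.2267 z 0.2357 head 0.24 F [-0.09  0.35 -0.99] op 0.060127539820708883
F rack -0.01 0.36
```

```bash
python3 -m inch '[{"x":0,"y":0.6,"z":0,"twist":0},{"x":0,"y":0,"z":0,"twist":0},{"x":0,"y":0,"z":0,"twist":0}]'
python3 st.py
python3 -m inch '[{"x":0,"y":0.6,"z":0,"twist":0},{"x":0,"y":0,"z":0,"twist":0},{"x":0,"y":0,"z":0,"twist":0}]'
python3 st.py
```

```text
t: 19.35
tool_pos: [0.53, 0.3631, 0.2352]
orientation: [-1.563, -0.188, 0.188]
force: [0.1, 0.3, -1.3]
opening: 0.0599
t 19.35 p [0.53   0.3631 0.2352] rack x 0.0002 v 0.2267 z 0.2352 head 0.24 F [ 0.12  0.27 -1.27] op 0.05985719134813535
F rack 0.18 0.24
t: 19.65
tool_pos: [0.5301, 0.3631, 0.2351]
orientation: [-1.562, -0.189, 0.188]
force: [-2.5, -0.5, 5.9]
opening: 0.0599
t 19.65 p [0.5301 0.3631 0.2351] rack x 0.0002 v 0.2267 z 0.2351 head 0.24 F [-2.48 -0.47  5.9 ] op 0.05991597157834092
F rack -2.52 0.13
```

```bash
python3 -m inch '[{"x":0,"y":0,"z":0,"twist":0},{"x":0,"y":0,"z":0,"twist":0},{"x":0,"y":0,"z":0,"twist":0},{"x":0,"y":0,"z":0,"twist":0},{"x":0,"y":-10,"z":0,"twist":0},{"x":0,"y":-20,"z":0,"twist":0},{"x":0,"y":-30,"z":0,"twist":0},{"x":0,"y":-40,"z":0,"twist":0},{"x":0,"y":-30,"z":0,"twist":0},{"x":0,"y":0,"z":0,"twist":0}]' 1 6
python3 -m inch '[{"x":-2,"y":0,"z":-20,"twist":0},{"x":-6,"y":0,"z":-40,"twist":0},{"x":-7,"y":0,"z":-45,"twist":0},{"x":-7,"y":0,"z":-45,"twist":0},{"x":-7,"y":0,"z":-45,"twist":0},{"x":-7,"y":0,"z":-45,"twist":0},{"x":-7,"y":0,"z":-45,"twist":0},{"x":-7,"y":0,"z":-45,"twist":0},{"x":-7,"y":0,"z":-45,"twist":0},{"x":-7,"y":0,"z":-45,"twist":0},{"x":-7,"y":0,"z":-45,"twist":0},{"x":-7,"y":0,"z":-40,"twist":0}]'
python3 -m inch '[{"x":-1,"y":0,"z":-15,"twist":0},{"x":0,"y":0,"z":-7,"twist":0},{"x":0,"y":0,"z":0,"twist":0},{"x":0,"y":0,"z":0,"twist":0}]'
python3 st.py
python3 - <<'E'
from h import *
for n in ["side","scene"]:
    c=cam(n);save(c,n+"11.png");print(n);shades(c)
E
```

```text
t: 20.65
tool_pos: [0.5313, 0.3639, 0.3723]
orientation: [-1.558, -0.196, 0.181]
force: [-0.1, 0.2, 1.1]
opening: 0.0929
t: 21.85
tool_pos: [0.5731, -0.1489, 0.3633]
orientation: [-1.562, -0.186, 0.189]
force: [0.2, 0.2, -0.9]
opening: 0.0931
t: 22.25
tool_pos: [0.5785, -0.1664, 0.3642]
orientation: [-1.562, -0.189, 0.19]
force: [-0.2, 0.1, -0.6]
opening: 0.093
t 22.25 p [ 0.5785 -0.1664  0.3642] rack x -0.0786 v -0.2991 z 0.3642 head 0.241 F [-0.22  0.06 -0.58] op 0.0930450452900113
F rack -0.2 0.11
side
[513.   5.] 733 [ 0.3735 -1.7757  0.0445] [ 0.265 -1.807  0.02 ] [ 0.548 -1.756  0.089]
   free fit [ 0.4024 -1.7536] r 0.0841 fixed r [ 0.3977 -1.7669] ztop 0.0892
[254. 120.] 333 [ 0.8531 -0.3225  0.031 ] [ 0.771 -0.443  0.02 ] [ 0.869 -0.11   0.115]
   free fit [ 0.8249 -0.328 ] r 0.0737 fixed r [ 0.8442 -0.3225] ztop 0.1148
[261. 127.] 402 [ 0.8173 -0.3011  0.0311] [ 0.756 -0.444  0.02 ] [ 0.833 -0.099  0.1  ]
   free fit [ 0.7933 -0.3105] r 0.0797 fixed r [ 0.8073 -0.3016] ztop 0.1
[374. 156.] 692 [ 0.4812 -0.2691  0.0614] [ 0.458 -0.305  0.02 ] [ 0.516 -0.257  0.09 ]
   free f
[... 1222 characters left out ...]
62.] 698 [ 0.8595 -0.2902  0.0331] [ 0.848 -0.445  0.021] [ 0.869 -0.155  0.041]
[415. 279.] 3166 [0.6034 0.2771 0.0434] [0.494 0.01  0.02 ] [0.687 0.418 0.114]
   free fit [0.5699 0.2116] r 0.1277 fixed r [0.6084 0.2361] ztop 0.1136
[381. 242.] 78 [0.5459 0.1378 0.0363] [0.538 0.119 0.022] [0.552 0.155 0.045]
[402. 248.] 95 [0.5328 0.1909 0.0359] [0.524 0.167 0.02 ] [0.54  0.213 0.044]
[435. 257.] 235 [0.5131 0.2736 0.0356] [0.496 0.215 0.02 ] [0.528 0.326 0.045]
[342. 331.] 109 [0.7961 0.1645 0.034 ] [0.773 0.141 0.02 ] [0.804 0.176 0.05 ]
[568. 368.] 2111 [0.6292 0.6215 0.0701] [0.558 0.569 0.02 ] [0.685 0.676 0.076]
   free fit [0.6226 0.6204] r 0.0562 fixed r [0.6953 0.6447] ztop 0.0761
```

View pics/side11.png

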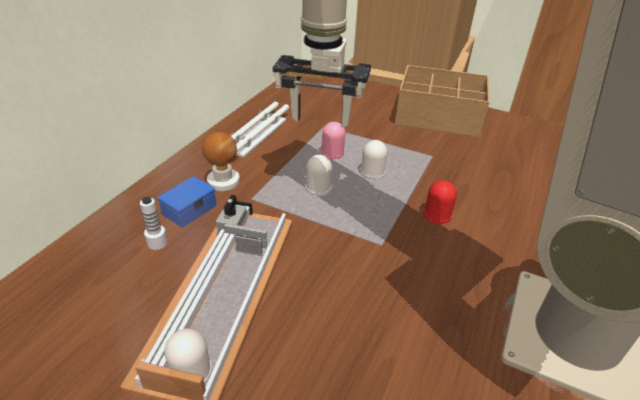

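```bash
python3 -m inch '[{"x":0,"y":15,"z":-1.5,"twist":0},{"x":0,"y":25,"z":0,"twist":0},{"x":0,"y":25,"z":0,"twist":0},{"x":0,"y":25,"z":0,"twist":0},{"x":0,"y":25,"z":0,"twist":0},{"x":0,"y":20,"z":0,"twist":0},{"x":0,"y":12,"z":0,"twist":0},{"x":0,"y":0,"z":0,"twist":0},{"x":0,"y":0,"z":0,"twist":0}]' 1 6
python3 -m inch '[{"x":0,"y":0,"z":0,"twist":0},{"x":0,"y":0,"z":0,"twist":0},{"x":0,"y":0,"z":0,"twist":0},{"x":0,"y":0,"z":0,"twist":0},{"x":0,"y":0,"z":0,"twist":0},{"x":0,"y":0,"z":0,"twist":0},{"x":0,"y":0,"z":0,"twist":0}]' -1 6
python3 -m inch '[{"x":0,"y":-3,"z":0,"twist":0},{"x":0,"y":-7,"z":0,"twist":0},{"x":0,"y":-15,"z":0,"twist":0},{"x":0,"y":-20,"z":0,"twist":0},{"x":0,"y":-25,"z":0,"twist":0},{"x":0,"y":-25,"z":0,"twist":0},{"x":0,"y":-10,"z":0,"twist":0},{"x":0,"y":-5,"z":0,"twist":0},{"x":0,"y":0,"z":0,"twist":0}]'
python3 st.py
```

```text
t: 23.25
tool_pos: [0.5791, -0.1688, 0.2179]
orientation: [-1.563, -0.189, 0.189]
force: [-1.0, -0.4, -0.0]
opening: 0.0932
t: 23.95
tool_pos: [0.5791, -0.1691, 0.218]
orientation: [-1.563, -0.189, 0.188]
force: [-0.6, -0.1, 2.9]
opening: 0.0601
t: 24.85
tool_pos: [0.579, -0.1691, 0.3281]
orientation: [-1.563, -0.189, 0.188]
force: [0.2, -0.3, -1.4]
opening: 0.0601
t 24.85 p [ 0.579  -0.1691  0.3281] rack x -0.0788 v -0.3019 z 0.3281 head 0.2399 F [ 0.23 -0.27 -1.36] op 0.060069803166293304
F rack 0.16 -0.32
```

```bash
python3 -m inch '[{"x":3,"y":0,"z":10,"twist":0},{"x":4,"y":0,"z":20,"twist":0},{"x":6,"y":0,"z":30,"twist":0},{"x":6,"y":0,"z":35,"twist":0},{"x":6,"y":0,"z":35,"twist":0},{"x":6,"y":0,"z":35,"twist":0},{"x":6,"y":0,"z":35,"twist":0},{"x":6,"y":0,"z":35,"twist":0},{"x":6,"y":0,"z":35,"twist":0},{"x":6,"y":0,"z":35,"twist":0},{"x":6,"y":0,"z":35,"twist":0},{"x":6,"y":0,"z":35,"twist":0}]'
python3 -m inch '[{"x":6,"y":0,"z":35,"twist":0},{"x":4,"y":0,"z":30,"twist":0},{"x":2,"y":0,"z":15,"twist":0},{"x":0,"y":0,"z":8,"twist":0},{"x":0,"y":0,"z":0,"twist":0},{"x":0,"y":0,"z":0,"twist":0}]'
python3 st.py
```

```text
t: 26.05
tool_pos: [0.5537, 0.2131, 0.3259]
orientation: [-1.563, -0.186, 0.191]
force: [0.7, 0.1, -0.9]
opening: 0.0599
t: 26.65
tool_pos: [0.5457, 0.2985, 0.3273]
orientation: [-1.563, -0.187, 0.188]
force: [0.4, -0.2, -0.8]
opening: 0.0601
t 26.65 p [0.5457 0.2985 0.3273] rack x 0.0001 v 0.1602 z 0.3273 head 0.2394 F [ 0.39 -0.15 -0.81] op 0.060110638212311246
F rack 0.35 -0.24
```

```bash
python3 -m inch '[{"x":0,"y":5,"z":0,"twist":0},{"x":0,"y":12,"z":0,"twist":0},{"x":0,"y":15,"z":0,"twist":0},{"x":0,"y":15,"z":0,"twist":0},{"x":0,"y":15,"z":0,"twist":0},{"x":0,"y":12,"z":0,"twist":0},{"x":0,"y":7,"z":0,"twist":0},{"x":0,"y":4,"z":0,"twist":0},{"x":0,"y":0,"z":0,"twist":0},{"x":0,"y":0,"z":0,"twist":0}]'
python3 -m inch '[{"x":0,"y":0,"z":2,"twist":0},{"x":0,"y":0,"z":1,"twist":0},{"x":0,"y":0,"z":0,"twist":0},{"x":0,"y":0,"z":0,"twist":0}]'
python3 st.py
python3 -m inch '[{"x":0,"y":0,"z":1,"twist":0},{"x":0,"y":0,"z":0,"twist":0},{"x":0,"y":0,"z":0,"twist":0}]'
python3 st.py
```

```text
t: 27.65
tool_pos: [0.5459, 0.2996, 0.2433]
orientation: [-1.562, -0.189, 0.188]
force: [0.8, 0.6, -0.6]
opening: 0.0599
t: 28.05
tool_pos: [0.5449, 0.3025, 0.2429]
orientation: [-1.562, -0.189, 0.188]
force: [-0.3, -0.4, -1.0]
opening: 0.0601
t 28.05 p [0.5449 0.3025 0.2429] rack x 0.0002 v 0.1643 z 0.2429 head 0.2401 F [-0.31 -0.41 -1.  ] op 0.060063430123025834
F rack -0.4 -0.33
t: 28.35
tool_pos: [0.5446, 0.3033, 0.2426]
orientation: [-1.563, -0.188, 0.189]
force: [-0.4, -0.2, -0.7]
opening: 0.0602
t 28.35 p [0.5446 0.3033 0.2426] rack x 0.0001 v 0.1652 z 0.2426 head 0.24 F [-0.39 -0.24 -0.75] op 0.06021037233074009
F rack -0.44 -0.14
```

```bash
python3 -m inch '[{"x":0,"y":0,"z":0.7,"twist":0},{"x":0,"y":0,"z":0,"twist":0},{"x":0,"y":0,"z":0,"twist":0}]'
python3 st.py
python3 -m inch '[{"x":0,"y":0,"z":0.7,"twist":0},{"x":0,"y":0,"z":0,"twist":0},{"x":0,"y":0,"z":0,"twist":0}]'
python3 st.py
```

```text
t: 28.65
tool_pos: [0.5445, 0.304, 0.2426]
orientation: [-1.563, -0.188, 0.188]
force: [-0.3, 0.8, -1.1]
opening: 0.0598
t 28.65 p [0.5445 0.304  0.2426] rack x 0.0002 v 0.1659 z 0.2426 head 0.24 F [-0.26  0.84 -1.06] op 0.05979884197089545
F rack -0.06 0.88
t: 28.95
tool_pos: [0.5445, 0.3043, 0.2426]
orientation: [-1.563, -0.188, 0.188]
force: [0.7, -4.7, 0.5]
opening: 0.0602
t 28.95 p [0.5445 0.3043 0.2426] rack x 0.0002 v 0.1662 z 0.2426 head 0.2398 F [ 0.75 -4.75  0.5 ] op 0.06018661951644504
F rack -0.4 -4.79
```

Contact at v=0.166 (60.5 mm from the first). Back off 0.6 and lower.

```bash
python3 -m inch '[{"x":0,"y":0,"z":-0.7,"twist":0},{"x":0,"y":2,"z":0,"twist":0},{"x":0,"y":1.5,"z":0,"twist":0},{"x":0,"y":1.5,"z":0,"twist":0},{"x":0,"y":0.7,"z":0,"twist":0},{"x":0,"y":0,"z":0,"twist":0},{"x":0,"y":0,"z":0,"twist":0}]'
python3 st.py
python3 -m inch '[{"x":0,"y":0.6,"z":0,"twist":0},{"x":0,"y":0,"z":0,"twist":0},{"x":0,"y":0,"z":0,"twist":0}]'
python3 st.py
```

```text
t: 29.65
tool_pos: [0.5443, 0.3041, 0.2367]
orientation: [-1.563, -0.188, 0.189]
force: [0.3, -0.8, -1.8]
opening: 0.06
t 29.65 p [0.5443 0.3041 0.2367] rack x -0.0 v 0.166 z 0.2367 head 0.2401 F [ 0.27 -0.76 -1.82] op 0.06004733482794715
F rack 0.08 -0.8
t: 29.95
tool_pos: [0.5444, 0.3041, 0.2363]
orientation: [-1.563, -0.188, 0.189]
force: [0.5, -1.7, -0.5]
opening: 0.0598
t 29.95 p [0.5444 0.3041 0.2363] rack x 0.0001 v 0.1659 z 0.2363 head 0.2401 F [ 0.48 -1.74 -0.53] op 0.059812780115096394
F rack 0.06 -1.8
```

```bash
python3 -m inch '[{"x":0,"y":0.6,"z":0,"twist":0},{"x":0,"y":0,"z":0,"twist":0},{"x":0,"y":0,"z":0,"twist":0}]'
python3 st.py
```

```text
t: 30.25
tool_pos: [0.5445, 0.304, 0.236]
orientation: [-1.563, -0.188, 0.188]
force: [-1.0, -2.4, 2.9]
opening: 0.0596
t 30.25 p [0.5445 0.304  0.236 ] rack x 0.0002 v 0.1659 z 0.236 head 0.24 F [-1.02 -2.38  2.87] op 0.05963318964861151
F rack -1.56 -2.07
```

```bash
python3 -m inch '[{"x":0,"y":0,"z":0,"twist":0},{"x":0,"y":0,"z":0,"twist":0},{"x":0,"y":0,"z":0,"twist":0},{"x":0,"y":0,"z":0,"twist":0},{"x":0,"y":-10,"z":0,"twist":0},{"x":0,"y":-20,"z":0,"twist":0},{"x":0,"y":-30,"z":0,"twist":0},{"x":0,"y":-40,"z":0,"twist":0},{"x":0,"y":-30,"z":0,"twist":0},{"x":0,"y":0,"z":0,"twist":0}]' 1 6
python3 -m inch '[{"x":-6,"y":0,"z":-20,"twist":0},{"x":-14,"y":0,"z":-40,"twist":0},{"x":-16,"y":0,"z":-44,"twist":0},{"x":-16,"y":0,"z":-44,"twist":0},{"x":-16,"y":0,"z":-44,"twist":0},{"x":-16,"y":0,"z":-44,"twist":0},{"x":-16,"y":0,"z":-44,"twist":0},{"x":-16,"y":0,"z":-44,"twist":0},{"x":-16,"y":0,"z":-44,"twist":0},{"x":-16,"y":0,"z":-44,"twist":0},{"x":-16,"y":0,"z":-44,"twist":0},{"x":-16,"y":0,"z":-44,"twist":0}]'
python3 -m inch '[{"x":-10,"y":0,"z":-34,"twist":0},{"x":-4,"y":0,"z":-20,"twist":0},{"x":-2,"y":0,"z":-10,"twist":0},{"x":0,"y":0,"z":0,"twist":0},{"x":0,"y":0,"z":0,"twist":0}]'
python3 st.py
python3 - <<'E'
from h import *
for n in ["side","scene"]:
    c=cam(n);save(c,n+"12.png");print(n);shades(c)
E
```

```text
t: 31.25
tool_pos: [0.5459, 0.3047, 0.3733]
orientation: [-1.559, -0.196, 0.18]
force: [0.7, -0.0, 0.9]
opening: 0.0929
t: 32.45
tool_pos: [0.4878, -0.2262, 0.3659]
orientation: [-1.563, -0.189, 0.188]
force: [2.0, 0.0, -0.4]
opening: 0.0927
t: 32.95
tool_pos: [0.4885, -0.2892, 0.3655]
orientation: [-1.562, -0.189, 0.189]
force: [-0.2, 0.3, -0.2]
opening: 0.0932
t 32.95 p [ 0.4885 -0.2892  0.3655] rack x -0.1952 v -0.3971 z 0.3655 head 0.2409 F [-0.17  0.34 -0.18] op 0.09322104831172671
F rack -0.09 0.37
side
[513.   5.] 729 [ 0.3706 -1.7748  0.0458] [ 0.266 -1.795  0.02 ] [ 0.548 -1.756  0.088]
   free fit [ 0.4029 -1.7662] r 0.0811 fixed r [ 0.3952 -1.7686] ztop 0.0876
[254. 120.] 325 [ 0.8532 -0.3241  0.0309] [ 0.768 -0.445  0.02 ] [ 0.867 -0.107  0.117]
   free fit [ 0.7731 -0.3304] r 0.1068 fixed r [ 0.8418 -0.3209] ztop 0.1175
[261. 127.] 394 [ 0.8174 -0.2968  0.0309] [ 0.756 -0.446  0.02 ] [ 0.834 -0.1    0.1  ]
   free fit [ 0.7956 -0.3111] r 0.0794 fixed r [ 0.8074 -0.2984] ztop 0.0997
[374. 156.] 684 [ 0.4808 -0.2689  0.0624] [ 0.458 -0.305  0.02 ] [ 0.517 -0.256  0.09 ]
  
[... 821 characters left out ...]
261.] 688 [ 0.8596 -0.2907  0.0334] [ 0.848 -0.445  0.022] [ 0.868 -0.156  0.041]
[425. 277.] 3751 [0.5869 0.299  0.0441] [0.494 0.061 0.02 ] [0.68  0.418 0.114]
   free fit [0.5837 0.2316] r 0.1086 fixed r [0.5933 0.2666] ztop 0.1136
[381. 242.] 79 [0.546  0.1376 0.0359] [0.538 0.119 0.02 ] [0.553 0.155 0.046]
[402. 248.] 95 [0.533  0.1913 0.0363] [0.524 0.167 0.021] [0.54  0.213 0.047]
[322. 260.] 167 [0.6733 0.0346 0.0464] [0.643 0.01  0.021] [0.687 0.065 0.068]
[342. 331.] 103 [0.796  0.1647 0.0341] [0.773 0.14  0.02 ] [0.805 0.176 0.053]
[568. 368.] 2111 [0.6291 0.6217 0.0702] [0.558 0.569 0.021] [0.684 0.676 0.077]
   free fit [0.6226 0.6204] r 0.0566 fixed r [0.6939 0.6464] ztop 0.077
```

View pics/side12.png

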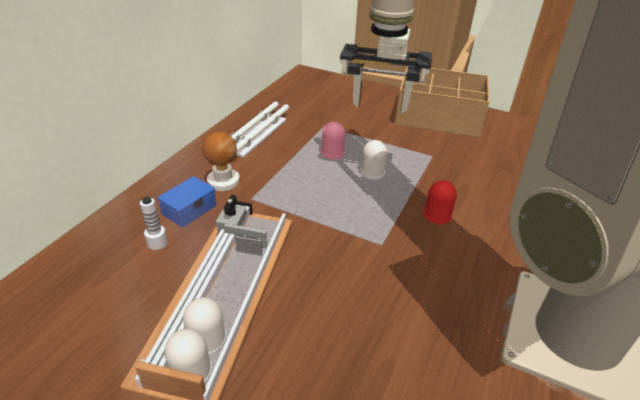

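View pics/scene12.png

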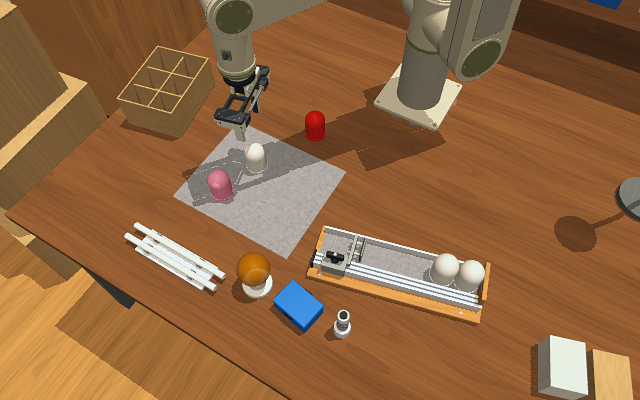

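```bash
python3 - <<'E'
from h import *
W=np.load("scene0.npz")["W"]
for u,v in [(213,65),(205,95),(185,130),(160,48),(122,95),(190,70)]: print(u,v,W[v,u].round(3))
E
```

```text
213 65 [ 0.215 -0.658 -0.001]
205 95 [ 0.349 -0.584  0.014]
185 130 [ 0.49  -0.555  0.004]
160 48 [ 0.324 -0.757  0.11 ]
122 95 [ 0.532 -0.726  0.103]
190 70 [ 0.304 -0.673  0.041]
```

Box is far off. Correct by about −1 mm in v and descend.

```bash
python3 -m inch '[{"x":0,"y":15,"z":-0.5,"twist":0},{"x":0,"y":25,"z":0,"twist":0},{"x":0,"y":25,"z":0,"twist":0},{"x":0,"y":25,"z":0,"twist":0},{"x":0,"y":25,"z":0,"twist":0},{"x":0,"y":20,"z":0,"twist":0},{"x":0,"y":12,"z":0,"twist":0},{"x":0,"y":0,"z":0,"twist":0},{"x":0,"y":0,"z":0,"twist":0}]' 1 6
python3 -m inch '[{"x":0,"y":0,"z":0,"twist":0},{"x":0,"y":0,"z":0,"twist":0},{"x":0,"y":0,"z":0,"twist":0},{"x":0,"y":0,"z":0,"twist":0},{"x":0,"y":0,"z":0,"twist":0},{"x":0,"y":0,"z":0,"twist":0},{"x":0,"y":0,"z":0,"twist":0}]' -1 6
python3 -m inch '[{"x":0,"y":-3,"z":0,"twist":0},{"x":0,"y":-7,"z":0,"twist":0},{"x":0,"y":-15,"z":0,"twist":0},{"x":0,"y":-20,"z":0,"twist":0},{"x":0,"y":-25,"z":0,"twist":0},{"x":0,"y":-25,"z":0,"twist":0},{"x":0,"y":-10,"z":0,"twist":0},{"x":0,"y":-5,"z":0,"twist":0},{"x":0,"y":0,"z":0,"twist":0}]'
python3 st.py
```

```text
t: 33.95
tool_pos: [0.4885, -0.2907, 0.219]
orientation: [-1.563, -0.189, 0.189]
force: [0.6, -0.2, 0.1]
opening: 0.0933
t: 34.65
tool_pos: [0.4884, -0.291, 0.2191]
orientation: [-1.563, -0.189, 0.188]
force: [-1.9, 0.0, 3.0]
opening: 0.0601
t: 35.55
tool_pos: [0.4883, -0.2909, 0.3291]
orientation: [-1.563, -0.189, 0.188]
force: [0.2, -0.1, -0.7]
opening: 0.0604
t 35.55 p [ 0.4883 -0.2909  0.3291] rack x -0.1958 v -0.3987 z 0.3291 head 0.24 F [ 0.16 -0.07 -0.71] op 0.060391105299984864
F rack 0.14 -0.11
```

```bash
python3 -m inch '[{"x":5,"y":0,"z":10,"twist":0},{"x":9,"y":0,"z":20,"twist":0},{"x":13,"y":0,"z":32,"twist":0},{"x":14,"y":0,"z":36,"twist":0},{"x":14,"y":0,"z":36,"twist":0},{"x":14,"y":0,"z":36,"twist":0},{"x":14,"y":0,"z":36,"twist":0},{"x":14,"y":0,"z":36,"twist":0},{"x":14,"y":0,"z":36,"twist":0},{"x":14,"y":0,"z":36,"twist":0},{"x":14,"y":0,"z":36,"twist":0},{"x":14,"y":0,"z":36,"twist":0}]'
python3 -m inch '[{"x":14,"y":0,"z":36,"twist":0},{"x":14,"y":0,"z":36,"twist":0},{"x":10,"y":0,"z":25,"twist":0},{"x":5,"y":0,"z":12,"twist":0},{"x":0,"y":0,"z":4,"twist":0},{"x":0,"y":0,"z":0,"twist":0},{"x":0,"y":0,"z":0,"twist":0}]'
python3 st.py
```

```text
t: 36.75
tool_pos: [0.5443, 0.1227, 0.3271]
orientation: [-1.562, -0.187, 0.191]
force: [0.5, 0.1, -0.9]
opening: 0.0597
t: 37.45
tool_pos: [0.56, 0.2393, 0.3284]
orientation: [-1.563, -0.187, 0.188]
force: [0.3, -0.4, -1.1]
opening: 0.0598
t 37.45 p [0.56   0.2393 0.3284] rack x -0.0002 v 0.0993 z 0.3284 head 0.239 F [ 0.34 -0.36 -1.12] op 0.059788272799851785
F rack 0.25 -0.43
```

```bash
python3 -m inch '[{"x":0,"y":5,"z":0,"twist":0},{"x":0,"y":12,"z":0,"twist":0},{"x":0,"y":15,"z":0,"twist":0},{"x":0,"y":15,"z":0,"twist":0},{"x":0,"y":15,"z":0,"twist":0},{"x":0,"y":12,"z":0,"twist":0},{"x":0,"y":7,"z":0,"twist":0},{"x":0,"y":4,"z":0,"twist":0},{"x":0,"y":0,"z":0,"twist":0},{"x":0,"y":0,"z":0,"twist":0}]'
python3 -m inch '[{"x":0,"y":0,"z":2,"twist":0},{"x":0,"y":0,"z":1.5,"twist":0},{"x":0,"y":0,"z":0,"twist":0},{"x":0,"y":0,"z":0,"twist":0}]'
python3 st.py
python3 -m inch '[{"x":0,"y":0,"z":0.7,"twist":0},{"x":0,"y":0,"z":0,"twist":0},{"x":0,"y":0,"z":0,"twist":0}]'
python3 st.py
```

```text
t: 38.45
tool_pos: [0.5604, 0.2405, 0.2444]
orientation: [-1.562, -0.189, 0.188]
force: [0.1, -0.1, 0.3]
opening: 0.0597
t: 38.85
tool_pos: [0.5593, 0.2439, 0.244]
orientation: [-1.562, -0.189, 0.188]
force: [-0.6, -0.5, -1.2]
opening: 0.0599
t 38.85 p [0.5593 0.2439 0.244 ] rack x 0.0002 v 0.104 z 0.244 head 0.2402 F [-0.61 -0.5  -1.15] op 0.05985055855219999
F rack -0.71 -0.34
t: 39.15
tool_pos: [0.5591, 0.2445, 0.2437]
orientation: [-1.563, -0.188, 0.188]
force: [-0.1, 1.0, 0.4]
opening: 0.0597
t 39.15 p [0.5591 0.2445 0.2437] rack x 0.0001 v 0.1046 z 0.2437 head 0.24 F [-0.15  0.97  0.37] op 0.059697289460404264
F rack 0.09 0.98
```

```bash
python3 -m inch '[{"x":0,"y":0,"z":0.7,"twist":0},{"x":0,"y":0,"z":0,"twist":0},{"x":0,"y":0,"z":0,"twist":0}]'
python3 st.py
python3 -m inch '[{"x":0,"y":0,"z":0.7,"twist":0},{"x":0,"y":0,"z":0,"twist":0},{"x":0,"y":0,"z":0,"twist":0}]'
python3 st.py
```

```text
t: 39.45
tool_pos: [0.5589, 0.2452, 0.2437]
orientation: [-1.563, -0.188, 0.188]
force: [0.6, 0.2, -1.6]
opening: 0.0599
t 39.45 p [0.5589 0.2452 0.2437] rack x 0.0002 v 0.1053 z 0.2437 head 0.24 F [ 0.61  0.15 -1.56] op 0.05986237183007889
F rack 0.63 0.01
t: 39.75
tool_pos: [0.5588, 0.2459, 0.2438]
orientation: [-1.563, -0.188, 0.188]
force: [0.6, 0.4, -0.7]
opening: 0.0597
t 39.75 p [0.5588 0.2459 0.2438] rack x 0.0002 v 0.106 z 0.2438 head 0.2401 F [ 0.6  0.4 -0.7] op 0.05967358773937496
F rack 0.68 0.25
```

```bash
python3 -m inch '[{"x":0,"y":0,"z":0.7,"twist":0},{"x":0,"y":0,"z":0,"twist":0},{"x":0,"y":0,"z":0,"twist":0}]'
python3 st.py
```

```text
t: 40.05
tool_pos: [0.5586, 0.2464, 0.2437]
orientation: [-1.563, -0.188, 0.188]
force: [0.8, -0.4, -1.6]
opening: 0.0602
t 40.05 p [0.5586 0.2464 0.2437] rack x 0.0002 v 0.1066 z 0.2437 head 0.24 F [ 0.82 -0.4  -1.63] op 0.060221705867560295
F rack 0.7 -0.59
```

```bash
python3 -m inch '[{"x":0,"y":2,"z":0,"twist":0},{"x":0,"y":1.5,"z":0,"twist":0},{"x":0,"y":1.5,"z":0,"twist":0},{"x":0,"y":0.7,"z":0,"twist":0},{"x":0,"y":0,"z":0,"twist":0},{"x":0,"y":0,"z":0,"twist":0}]'
python3 st.py
python3 -m inch '[{"x":0,"y":0.6,"z":0,"twist":0},{"x":0,"y":0,"z":0,"twist":0},{"x":0,"y":0,"z":0,"twist":0}]'
python3 st.py
```

```text
t: 40.65
tool_pos: [0.5585, 0.2464, 0.2378]
orientation: [-1.563, -0.188, 0.189]
force: [-0.1, -1.4, -1.4]
opening: 0.0603
t 40.65 p [0.5585 0.2464 0.2378] rack x 0.0 v 0.1066 z 0.2378 head 0.24 F [-0.12 -1.37 -1.39] op 0.06030085935694188
F rack -0.45 -1.3
t: 40.95
tool_pos: [0.5586, 0.2465, 0.2374]
orientation: [-1.563, -0.188, 0.188]
force: [0.5, -1.8, -0.8]
opening: 0.06
t 40.95 p [0.5586 0.2465 0.2374] rack x 0.0002 v 0.1066 z 0.2374 head 0.24 F [ 0.54 -1.78 -0.81] op 0.0599696303709451
F rack 0.1 -1.85
```

```bash
python3 -m inch '[{"x":0,"y":0.6,"z":0,"twist":0},{"x":0,"y":0,"z":0,"twist":0},{"x":0,"y":0,"z":0,"twist":0}]'
python3 st.py
```

```text
t: 41.25
tool_pos: [0.5587, 0.2465, 0.2371]
orientation: [-1.563, -0.189, 0.188]
force: [-1.5, -2.2, 1.8]
opening: 0.0597
t 41.25 p [0.5587 0.2465 0.2371] rack x 0.0002 v 0.1066 z 0.2371 head 0.24 F [-1.53 -2.19  1.83] op 0.059737387613386525
F rack -2.01 -1.77
```

```bash
python3 -m inch '[{"x":0,"y":0,"z":0,"twist":0},{"x":0,"y":0,"z":0,"twist":0},{"x":0,"y":0,"z":0,"twist":0},{"x":0,"y":0,"z":0,"twist":0},{"x":0,"y":-10,"z":0,"twist":0},{"x":0,"y":-20,"z":0,"twist":0},{"x":0,"y":-30,"z":0,"twist":0},{"x":0,"y":-40,"z":0,"twist":0},{"x":0,"y":-30,"z":0,"twist":0},{"x":0,"y":0,"z":0,"twist":0}]' 1 6
python3 -m inch '[{"x":5,"y":0,"z":-20,"twist":0},{"x":10,"y":0,"z":-35,"twist":0},{"x":10,"y":0,"z":-35,"twist":0},{"x":10,"y":0,"z":-35,"twist":0},{"x":10,"y":0,"z":-35,"twist":0},{"x":7,"y":0,"z":-25,"twist":0},{"x":3,"y":0,"z":-14,"twist":0},{"x":0,"y":0,"z":0,"twist":0},{"x":0,"y":0,"z":0,"twist":0}]' -0.3
python3 st.py
python3 - <<'E'
from h import *
import knob
for n in ["side","scene","wrist"]:
    c=cam(n);save(c,n+"13.png");print(n);knob.ana(c["W"],c["color"],n)
    W=c["W"];q=knob.rk(W.reshape(-1,3)).reshape(W.shape[:2]+(2,));z=W[...,2];S=c["hsv"][...,1]
    for v0 in (.2267,.1659,.1066):
        m=(abs(q[...,0])<.036)&(abs(q[...,1]-v0)<.030)&(z>.098)&(z<.12)
        if m.sum()>5: print("dome",v0,m.sum(),q[m].mean(0).round(4),np.percentile(z[m],95).round(4))
E
```

```text
t: 42.25
tool_pos: [0.56, 0.2471, 0.3742]
orientation: [-1.56, -0.196, 0.18]
force: [-0.3, 1.0, 1.1]
opening: 0.0929
t: 43.15
tool_pos: [0.659, 0.067, 0.3666]
orientation: [-1.562, -0.188, 0.189]
force: [0.2, 0.1, 0.1]
opening: 0.0331
t 43.15 p [0.659  0.067  0.3666] rack x 0.055 v -0.0916 z 0.3666 head 0.24 F [0.2  0.13 0.1 ] op 0.03306433448502378
F rack 0.22 0.08
side
side knob n 109 mean [ 0.0528 -0.0867  0.091 ] rect ((53.991668701171875, -90.21702575683594), (43.0372200012207, 12.183184623718262), 88.43647766113281)
side block top n 416 pct [[0.0283, -0.1198, 0.0564], [0.0465, -0.0776, 0.0615], [0.0753, -0.0537, 0.0665]]
side arm/pad n 5549 [[-0.0309, -0.1112, 0.0479], [-0.0057, 0.1102, 0.1032], [0.0192, 0.2318, 0.4645]]
side cheek top 676 [[-0.0392, 0.2595, 0.0668], [-0.0322, 0.261, 0.069], [0.0074, 0.2665, 0.0745], [0.048, 0.2694, 0.0763], [0.0565, 0.27, 0.0774]]
side felt y [-0.1408  0.0048  0.24  ] z 0.0179
side rail x [0.0378 0.0543 0.0665] 0.0414 y [-0.0584  0.2665]
side strip x [-0.0431 -0.0404 -0.0368] 0.0392 y [-0.125   0.2648]
dome 0.2267 617 [-0.0018  0.2307] 0.1072

[... 743 characters left out ...]
362] 0.0408 y [-0.0731  0.21  ]
dome 0.2267 275 [0.0039 0.226 ] 0.1087
dome 0.1659 261 [0.0036 0.166 ] 0.1093
dome 0.1066 263 [0.0037 0.1066] 0.1097
wrist
wrist knob n 631 mean [ 0.0556 -0.0894  0.094 ] rect ((55.393096923828125, -91.11036682128906), (12.113656997680664, 43.51886749267578), 0.05767526850104332)
wrist block top n 2316 pct [[0.0275, -0.1192, 0.0592], [0.0488, -0.0805, 0.0624], [0.0763, -0.0543, 0.0641]]
wrist arm/pad n 13854 [[-0.0321, -0.0888, 0.0516], [-0.0028, -0.066, 0.2998], [0.0193, 0.0834, 0.3084]]
wrist felt y [-0.1389 -0.0121  0.0923] z 0.0184
wrist rail x [0.0378 0.0524 0.067 ] 0.042 y [-0.1425  0.1051]
wrist strip x [-0.0419 -0.0391 -0.0365] 0.04 y [-0.142   0.1113]
```

View pics/wrist13.png

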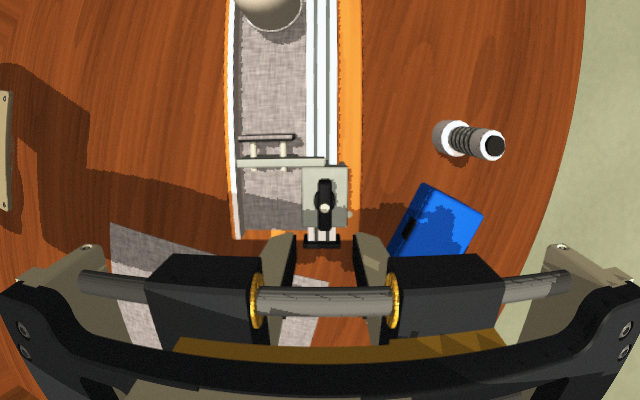

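View pics/side13.png

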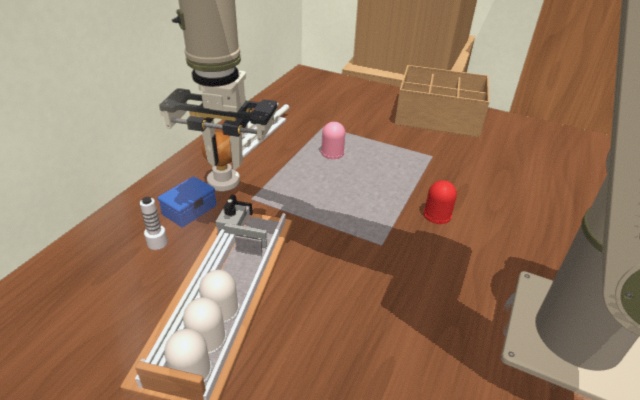

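```bash
python3 -m inch '[{"x":0,"y":20,"z":0,"twist":0},{"x":0,"y":25,"z":0,"twist":0},{"x":0,"y":25,"z":0,"twist":0},{"x":0,"y":18,"z":0,"twist":0},{"x":0,"y":10,"z":0,"twist":0},{"x":0,"y":4,"z":0,"twist":0},{"x":0,"y":0,"z":0,"twist":0},{"x":0,"y":0,"z":0,"twist":0}]' -0.3 12
python3 -m inch '[{"x":0,"y":0,"z":0,"twist":0},{"x":0,"y":0,"z":0,"twist":0},{"x":0,"y":0,"z":0,"twist":0},{"x":0,"y":0,"z":0,"twist":0}]' -1 12
python3 -m inch '[{"x":0,"y":0,"z":0,"twist":0},{"x":0,"y":0,"z":0,"twist":0}]' -1 35
python3 st.py
```

```text
t: 44.1
tool_pos: [0.6598, 0.0665, 0.2662]
orientation: [-1.563, -0.19, 0.187]
force: [0.3, 0.9, -0.6]
opening: 0.0324
t: 44.5
tool_pos: [0.6594, 0.0662, 0.2654]
orientation: [-1.563, -0.188, 0.188]
force: [-2.1, 0.1, 4.3]
opening: 0.0119
t: 44.7
tool_pos: [0.6594, 0.0662, 0.2654]
orientation: [-1.563, -0.189, 0.188]
force: [-3.3, -0.7, 6.2]
opening: 0.0119
t 44.7 p [0.6594 0.0662 0.2654] rack x 0.0552 v -0.0924 z 0.2654 head 0.2399 F [-3.34 -0.72  6.25] op 0.011863052953449192
F rack -3.42 0.09
```

```bash
python3 -m inch '[{"x":0,"y":0,"z":5,"twist":0},{"x":0,"y":0,"z":10,"twist":0},{"x":0,"y":0,"z":15,"twist":0},{"x":0,"y":0,"z":18,"twist":0},{"x":0,"y":0,"z":18,"twist":0},{"x":0,"y":0,"z":14,"twist":0},{"x":0,"y":0,"z":10,"twist":0},{"x":0,"y":0,"z":6,"twist":0},{"x":0,"y":0,"z":4,"twist":0},{"x":0,"y":0,"z":1,"twist":0}]'
python3 st.py
python3 - <<'E'
from h import *
import knob
c=cam("side");save(c,"side14.png",(100,200,340,400),3)
c=cam("wrist");save(c,"wrist14.png")
knob.ana(c["W"],c["color"],"w")
E
```

```text
t: 45.7
tool_pos: [0.6352, 0.1648, 0.2654]
orientation: [-1.563, -0.189, 0.189]
force: [-3.7, -3.7, 6.0]
opening: 0.0118
t 45.7 p [0.6352 0.1648 0.2654] rack x 0.0551 v 0.0091 z 0.2654 head 0.2405 F [-3.68 -3.67  6.05] op 0.011833286722574537
F rack -4.45 -2.69
w knob n 1522 mean [0.0556 0.0149 0.0938] rect ((55.930694580078125, 11.485136032104492), (14.710087776184082, 41.57213592529297), 3.508335828781128)
w block top n 3450 pct [[0.0264, 0.012, 0.058], [0.0483, 0.0324, 0.0624], [0.0758, 0.1083, 0.0642]]
w arm/pad n 20647 [[-0.0312, 0.0131, 0.0482], [-0.0011, 0.044, 0.1761], [0.019, 0.1444, 0.2068]]
w cheek top 8 [[-0.024, 0.0171, 0.0765], [-0.0228, 0.0179, 0.0811], [0.0523, 0.0313, 0.0841], [0.0648, 0.1511, 0.0874], [0.0728, 0.1532, 0.0876]]
w felt y [-0.0263  0.0198  0.1542] z 0.0184
w rail x [0.0381 0.0529 0.0667] 0.042 y [-0.0999  0.1638]
w strip x [-0.0421 -0.0394 -0.0366] 0.04 y [-0.0182  0.1636]
```

View pics/wrist14.png

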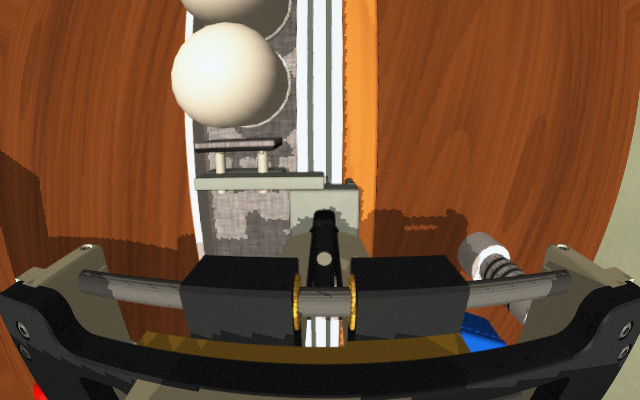

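View pics/side14.png

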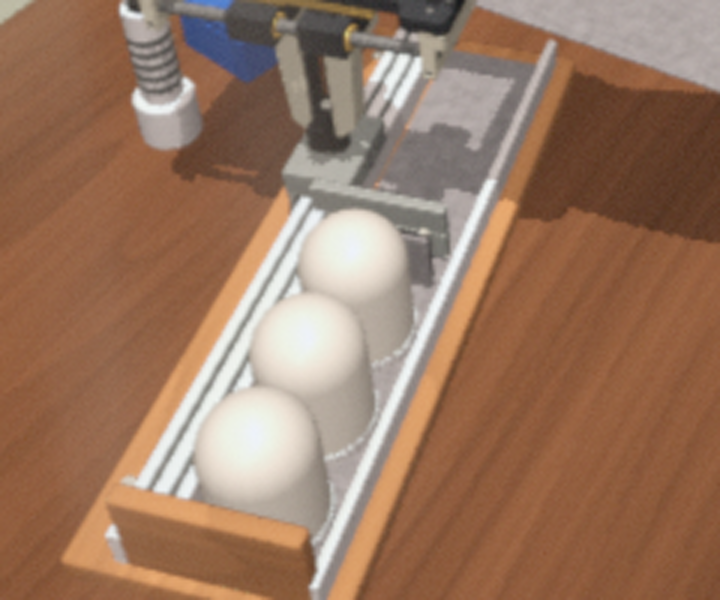

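```bash
python3 -m inch '[{"x":0,"y":0,"z":2,"twist":0},{"x":0,"y":0,"z":2,"twist":0},{"x":0,"y":0,"z":0,"twist":0},{"x":0,"y":0,"z":0,"twist":0}]'; python3 st.py
python3 -m inch '[{"x":0,"y":0,"z":2,"twist":0},{"x":0,"y":0,"z":2,"twist":0},{"x":0,"y":0,"z":0,"twist":0},{"x":0,"y":0,"z":0,"twist":0}]'; python3 st.py
python3 -m inch '[{"x":0,"y":0,"z":1.5,"twist":0},{"x":0,"y":0,"z":1.5,"twist":0},{"x":0,"y":0,"z":0,"twist":0},{"x":0,"y":0,"z":0,"twist":0}]'; python3 st.py
python3 - <<'E'
from h import *
c=cam("wrist");save(c,"wrist15.png",(160,0,400,240),2.5)
E
```

```text
t: 46.2
tool_pos: [0.6343, 0.1684, 0.2654]
orientation: [-1.563, -0.188, 0.189]
force: [-4.0, -0.8, 5.7]
opening: 0.0112
t 46.2 p [0.6343 0.1684 0.2654] rack x 0.0551 v 0.0128 z 0.2654 head 0.2401 F [-4.   -0.79  5.69] op 0.011179195787150664
F rack -4.07 0.18
t: 46.6
tool_pos: [0.6333, 0.1723, 0.2654]
orientation: [-1.563, -0.188, 0.188]
force: [-3.6, -1.9, 6.7]
opening: 0.0114
t 46.6 p [0.6333 0.1723 0.2654] rack x 0.0551 v 0.0168 z 0.2654 head 0.2401 F [-3.65 -1.95  6.72] op 0.011379434523402013
F rack -4.0 -1.02
t: 47.0
tool_pos: [0.6327, 0.1749, 0.2654]
orientation: [-1.563, -0.188, 0.188]
force: [-2.8, -1.6, 6.4]
opening: 0.0119
t 47.0 p [0.6327 0.1749 0.2654] rack x 0.0551 v 0.0195 z 0.2654 head 0.2399 F [-2.8  -1.6   6.43] op 0.011908572645525774
F rack -3.1 -0.89
```

View pics/wrist15.png

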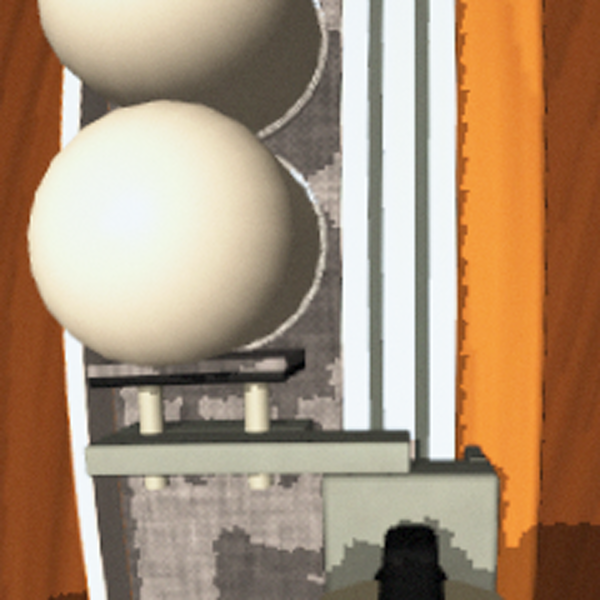

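```bash
python3 -m inch '[{"x":0,"y":0,"z":1.5,"twist":0},{"x":0,"y":0,"z":1.5,"twist":0},{"x":0,"y":0,"z":0,"twist":0},{"x":0,"y":0,"z":0,"twist":0}]'; python3 st.py
python3 -m inch '[{"x":0,"y":0,"z":1.5,"twist":0},{"x":0,"y":0,"z":1.5,"twist":0},{"x":0,"y":0,"z":0,"twist":0},{"x":0,"y":0,"z":0,"twist":0}]'; python3 st.py
python3 - <<'E'
from h import *
c=cam("wrist");save(c,"wrist16.png",(160,0,400,240),2.5)
E
```

```text
t: 47.45
tool_pos: [0.632, 0.1775, 0.2654]
orientation: [-1.564, -0.188, 0.188]
force: [-3.3, -4.6, 5.6]
opening: 0.0119
t 47.45 p [0.632  0.1775 0.2654] rack x 0.0551 v 0.0222 z 0.2654 head 0.2397 F [-3.3  -4.63  5.63] op 0.01188380646290906
F rack -4.3 -3.71
t: 47.85
tool_pos: [0.6314, 0.1802, 0.2654]
orientation: [-1.564, -0.188, 0.188]
force: [-3.9, -4.0, 6.7]
opening: 0.0117
t 47.85 p [0.6314 0.1802 0.2654] rack x 0.0551 v 0.0249 z 0.2654 head 0.2396 F [-3.95 -4.    6.74] op 0.011660372501273816
F rack -4.79 -2.95
```

View pics/wrist16.png

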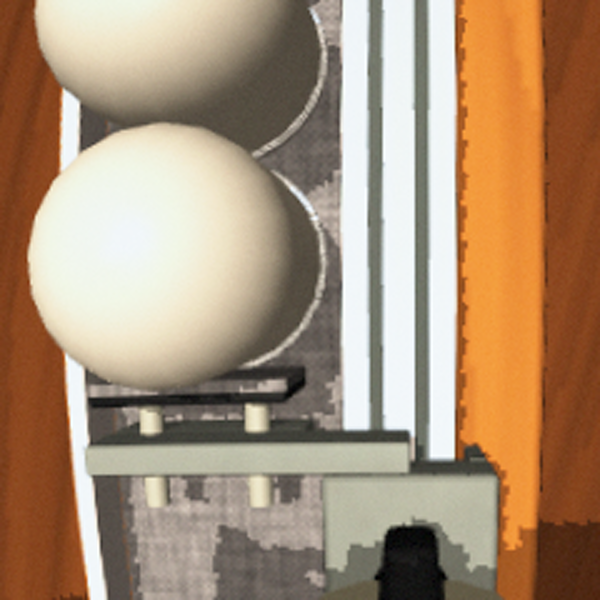

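```bash
python3 -m inch '[{"x":0,"y":0,"z":1,"twist":0},{"x":0,"y":0,"z":1,"twist":0},{"x":0,"y":0,"z":0,"twist":0.06},{"x":0,"y":0,"z":0,"twist":0.1},{"x":0,"y":0,"z":0,"twist":0.13},{"x":0,"y":0,"z":0,"twist":0.13},{"x":0,"y":0,"z":0,"twist":0.13},{"x":0,"y":0,"z":0,"twist":0.13},{"x":0,"y":0,"z":0,"twist":0.13},{"x":0,"y":0,"z":0,"twist":0.13},{"x":0,"y":0,"z":0,"twist":0.13},{"x":0,"y":0,"z":0,"twist":0}]'
python3 st.py
python3 -m inch '[{"x":0,"y":0,"z":0,"twist":0.12},{"x":0,"y":0,"z":0,"twist":0.12},{"x":0,"y":0,"z":0,"twist":0.1},{"x":0,"y":0,"z":0,"twist":0},{"x":0,"y":0,"z":0,"twist":0}]'
python3 st.py; python3 -c "
from h import *
print(robot.read_state()['wrist_torque'],robot.read_state()['q'])"
```

```text
t: 49.1
tool_pos: [0.6309, 0.1818, 0.2654]
orientation: [-1.472, 0.652, -0.653]
force: [-3.7, -6.8, 7.5]
opening: 0.0119
t 49.1 p [0.6309 0.1818 0.2654] rack x 0.055 v 0.0267 z 0.2654 head -0.8353 F [-3.75 -6.75  7.5 ] op 0.011948419414940322
F rack -5.24 -5.67
t: 49.6
tool_pos: [0.6309, 0.1819, 0.2655]
orientation: [-1.374, 0.909, -0.911]
force: [-4.1, -6.0, 7.8]
opening: 0.012
t 49.6 p [0.6309 0.1819 0.2655] rack x 0.055 v 0.0267 z 0.2655 head -1.1708 F [-4.07 -6.04  7.8 ] op 0.012010798399999991
F rack -5.39 -4.89
[-1.21080166  0.81513637 -0.00226795] [ 0.20316076  0.37918053  1.45616619 -0.00195239  1.30669303  1.37442563]
```

```bash
python3 -m inch '[{"x":0,"y":0,"z":0,"twist":0.06},{"x":0,"y":0,"z":0,"twist":0},{"x":0,"y":0,"z":0,"twist":0}]'
python3 st.py
python3 -m inch '[{"x":0,"y":0,"z":0,"twist":0},{"x":0,"y":0,"z":0,"twist":0},{"x":0,"y":0,"z":0,"twist":0},{"x":0,"y":0,"z":0,"twist":0},{"x":0,"y":-10,"z":0,"twist":0},{"x":0,"y":-20,"z":0,"twist":0},{"x":0,"y":-30,"z":0,"twist":0},{"x":0,"y":-40,"z":0,"twist":0},{"x":0,"y":-30,"z":0,"twist":0},{"x":0,"y":0,"z":0,"twist":0},{"x":0,"y":0,"z":0,"twist":0}]' -0.3
python3 - <<'E'
from h import *
import knob
for n in ["side","scene","wrist"]:
    c=cam(n);save(c,n+"17.png",*([(100,180,340,400),3] if n=="side" else [])) if n!="scene" else save(c,"scene17.png",(300,210,500,340),4)
    print(n);knob.ana(c["W"],c["color"],n)
    W=c["W"];q=knob.rk(W.reshape(-1,3)).reshape(W.shape[:2]+(2,));z=W[...,2]
    for v0 in (.2267,.1659,.1066):
        m=(abs(q[...,0])<.036)&(abs(q[...,1]-v0)<.030)&(z>.098)&(z<.12)
        if m.sum()>5: print("dome",v0,m.sum(),q[m].mean(0).round(4),np.percentile(z[m],95).round(4))
E
```

```text
t: 49.9
tool_pos: [0.6309, 0.1819, 0.2654]
orientation: [-1.353, 0.954, -0.956]
force: [-4.8, -6.5, 7.7]
opening: 0.0117
t 49.9 p [0.6309 0.1819 0.2654] rack x 0.055 v 0.0267 z 0.2654 head -1.2306 F [-4.82 -6.48  7.66] op 0.011650557850345905
F rack -6.22 -5.15
t: 51.0
tool_pos: [0.631, 0.183, 0.3967]
orientation: [-1.349, 0.952, -0.956]
force: [0.4, -0.4, 0.1]
opening: 0.032
side
side knob n 148 mean [0.0518 0.03   0.0895] rect ((52.29541015625, 29.08087730407715), (39.98640823364258, 10.349016189575195), 9.049286842346191)
side block top n 484 pct [[0.033, -0.0008, 0.0575], [0.047, 0.041, 0.0617], [0.0749, 0.0638, 0.0672]]
side arm/pad n 4655 [[-0.0288, 0.0196, 0.0493], [-0.0024, 0.1258, 0.1015], [0.0195, 0.2325, 0.5034]]
side cheek top 680 [[-0.0391, 0.2593, 0.0668], [-0.0317, 0.2611, 0.0688], [0.0073, 0.2666, 0.0745], [0.0475, 0.2694, 0.0764], [0.0565, 0.27, 0.0773]]
side felt y [-0.1409 -0.0302  0.2396] z 0.0178
side rail x [0.038  0.0542 0.0666] 0.0414 y [-0.1346  0.2674]
side strip x [-0.043  -0.0404 -0.037 ] 0.0391 y [-0.1286  0.2665]
dome 0.2267 612 [-0.0016  0.2307] 0.1071

[... 1001 characters left out ...]
072266, 11.382640838623047), 5.624689102172852)
wrist block top n 2221 pct [[0.0267, -0.0018, 0.058], [0.0528, 0.039, 0.0624], [0.0773, 0.2227, 0.067]]
wrist arm/pad n 4664 [[-0.0168, 0.0566, 0.0464], [0.0066, 0.1498, 0.1009], [0.0195, 0.2302, 0.1079]]
wrist cheek top 573 [[-0.0364, 0.2573, 0.0667], [-0.0284, 0.258, 0.0689], [0.0317, 0.2614, 0.0752], [0.0554, 0.2675, 0.0764], [0.0597, 0.2691, 0.0772]]
wrist felt y [-0.1391 -0.0342  0.2522] z 0.0184
wrist rail x [0.0383 0.053  0.0668] 0.042 y [-0.1408  0.2598]
wrist strip x [-0.0422 -0.0394 -0.0364] 0.0399 y [-0.0141  0.2295]
dome 0.2267 920 [0.0036 0.2242] 0.1074
dome 0.1659 1110 [0.0041 0.1653] 0.1077
dome 0.1066 1181 [0.0063 0.1069] 0.1077
```

View pics/wrist17.png

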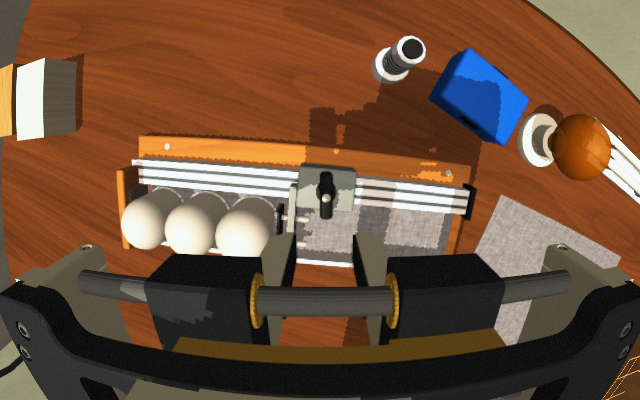

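View pics/side17.png

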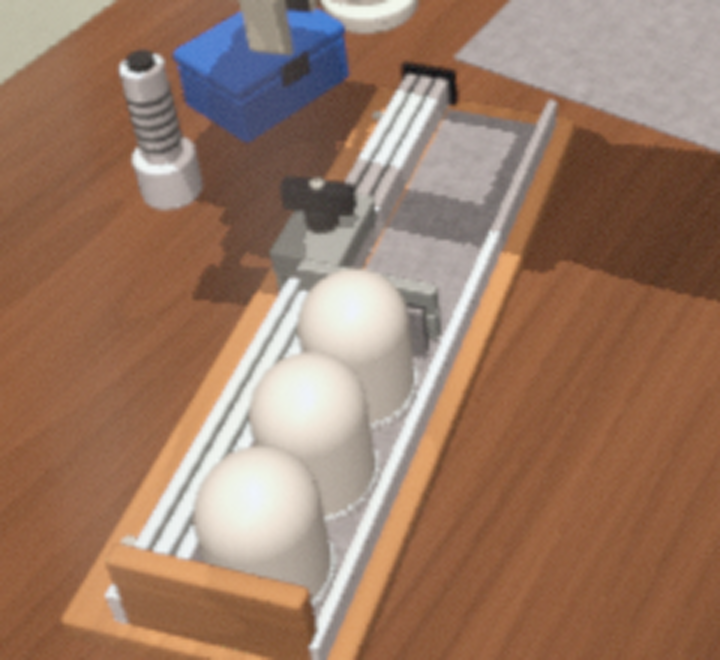

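View pics/scene17.png

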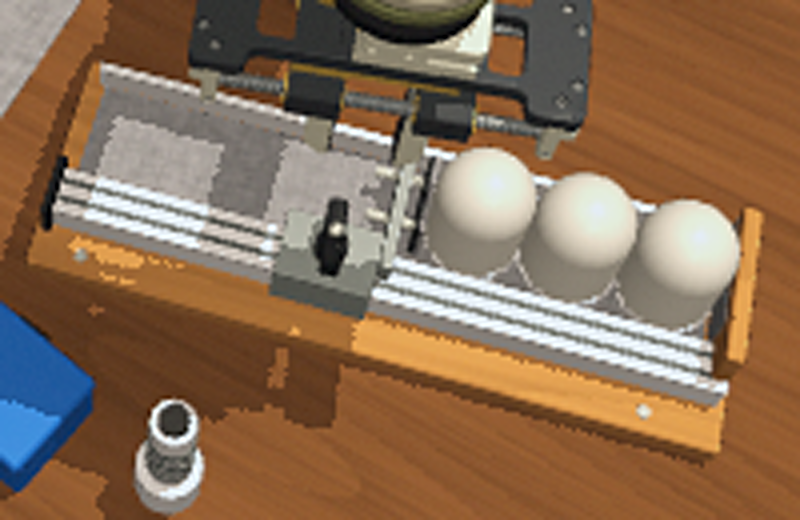

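```bash
python3 - <<'E'
from h import *
import knob
W0=np.load("scene0.npz");c=cam("scene");c2=cam("wrist");w2=np.load("wrist2.npz")
for tag,W,col,kv in (("scene0",W0["W"],W0["color"],.1205),("scene now",c["W"],c["color"],.0264),("wrist2",w2["W"],w2["color"],.1205),("wrist now",c2["W"],c2["color"],.0264)):
    q=knob.rk(W.reshape(-1,3)).reshape(W.shape[:2]+(2,));z=W[...,2];V=cv2.cvtColor(col,cv2.COLOR_RGB2HSV)[...,2]
    m=(abs(q[...,0])<.027)&(q[...,1]-kv>.02)&(q[...,1]-kv<.075)&(z>.048)&(z<.062)
    for nm,mm in(("dark",m&(V<90)),("arm",m&(V>120))):
        print(tag,nm,mm.sum(),np.percentile(q[mm][:,1]-kv,[5,50,95]).round(4) if mm.sum() else "")
save(c2,"w18.png",(230,160,390,270),5)
E
```

```text
scene0 dark 43 [0.0284 0.0528 0.0557]
scene0 arm 38 [0.0302 0.0359 0.0584]
scene now dark 28 [0.0288 0.0458 0.0482]
scene now arm 44 [0.0267 0.0491 0.0655]
wrist2 dark 218 [0.0297 0.0543 0.0564]
wrist2 arm 188 [0.0304 0.0573 0.0598]
wrist now dark 140 [0.0302 0.0468 0.0493]
wrist now arm 49 [0.031  0.0367 0.0522]
```

View pics/w18.png

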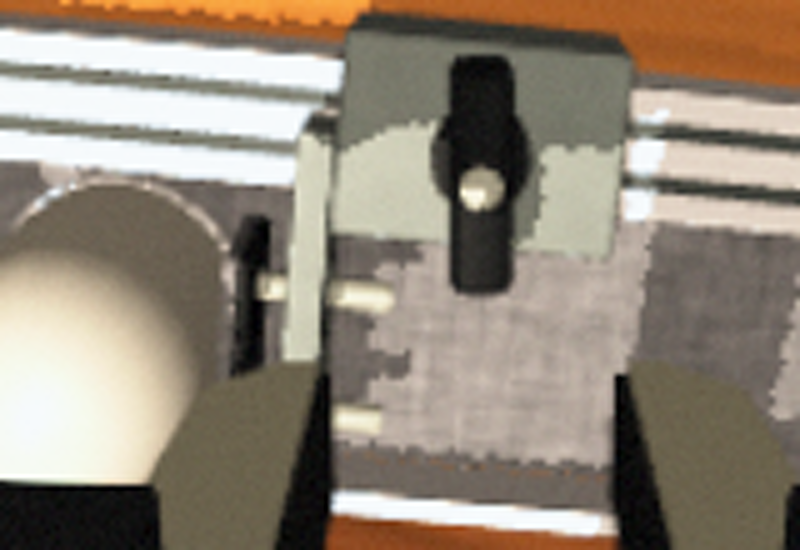

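```bash
python3 - <<'E'
from h import *
c=cam("scene");save(c,"scene19.png")
E
```

```text
(no output)
```

View pics/scene19.png

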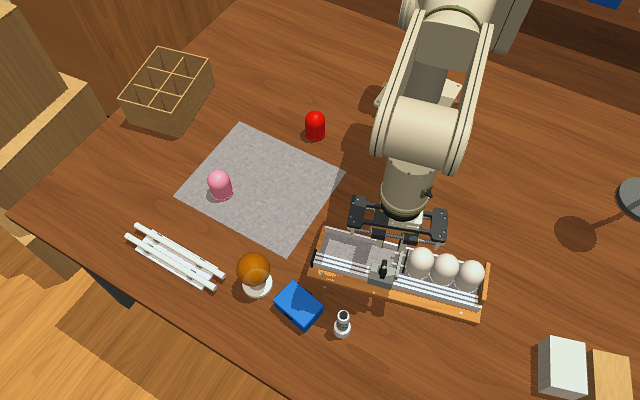

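The scene shows the three white shades in a row at (420–470, 262–275), with the pink (219,185) and red (315,125) shades and the bystanders where they were. The gripper is clear of everything, so I am handing in.

```bash
python3 -c "
from plant import robot
print(robot.close_job(), robot.read_state()['t'])"
```

```text
the job is handed in; nothing more can be done
the job is handed in; nothing more can be done
```

The three white shades in this start are stowed upright in one close row against the end cheek, and the follower is pressed in and clamped. I loosened the knob, slid the follower back, set each shade down softly with a 6 N grip, and then brought the follower up and tightened the knob. I handed in at about 51 s.

- **Row:** the final camera check shows the shades about 60 mm apart, with their tops at about 108 mm, as they should be when standing on the felt.
- **Pad:** it is pressed in by about 7 to 7.5 mm, from its shift relative to the knob in two views. Adding up the row length gave about 9.5 mm instead. Both figures are within the 2 to 13 mm allowed.
- **Knob:** it is at about 1.47 rad, so the follower is clamped.
- **Other things:** the pink and red shades and the bystanders looked unmoved in the last picture, and the gripper was clear of everything. I saw no shade knocked aside.

My first grip on the knob was too low and caught the boss under the bar, so I re-gripped about 10 mm higher. Nothing moved because of it.

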